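# Draw the locked desiccant cartridge out of its drying well with the strap hook

## Robot

A 6-joint arm with a two-finger parallel gripper is mounted at the origin on a cart in front of the work surface, level with it; the furniture and walls round the work are solid. World frame = base frame: x ahead of the robot, y to its left, z up, the work surface at z = 0. Lengths are in m, angles in rad, forces in N, time in s.
With the tool pointing down it reaches from about 0.3 to 0.775 m from the base axis. Payload 14.6 kg.
Tool frame: the origin (TCP) lies at the very end of the fingers, on their centre line; the grasp point (between the pads) lies 19 mm behind it; z points along the fingers, y is the direction in which the jaws open and shut (so a half turn about z gives the same grasp; the last joint's range is limited). The gripper opens to 94 mm and grips with 3 to 60 N. Pads are 16 mm wide; open, the fingers measure 119 mm over their backs; the gripper's body (75 mm by 177 mm) begins 78 mm behind the grasp point.
Start: joints at [1.097, 0.3, 1.521, -0, 1.321, -0.067], TCP at [0.218, 0.505, 0.205] pointing down, gripper open.
Joint ranges: [-3.03, 3.03], [-0.79, 2.21], [0.23, 2.52], [-1.04, 4.18], [0, 3.07], [-2.55, 2.55]. Speed limits (rad/s): [2.22, 2.22, 2.57, 3.14, 3.14, 3.14].

## Interface

Orientations are given as [roll, pitch, yaw] about the fixed x, y, z axes, in that order (R = Rz(yaw) Ry(pitch) Rx(roll)).
In Python, from station import ctrl, eyes gives the robot as it stands.
- The arm moves only by the tool jog_arm, never from a script. Its argument "moves" is a list of rows, each a list of 3 entries, a list of its own where there are three numbers: the shift along the world's x, y, z in mm, then the turn, a rotation vector about the world's x, y, z in units of 5 degrees (1.0 is 5 degrees), then the finger opening in mm, from 0 to 94. In form: [[[tx, ty, tz], [wx, wy, wz], jaw], ...]. A call has 1 to 5 rows; each row is the pose to reach, as a shift and turn from the pose commanded when the call began; what a row does not reach only later rows make up. A row lasts 1/12 s, in which the tool goes at most 41.7 mm and 7.16 degrees, less where a joint would pass 70% of its speed; a pose out of reach is approached as far as the arm can. A call with a gripper value outside its range is refused whole. The fingers move at their own pace and stop on an object; "squeeze" is the grip in N (left out, the last holds). Time passes only in rows, so rows that repeat a pose let the fingers close. It gives the time, the measured TCP pose, the force and the opening at its end, in the units of the state.
- ctrl.get_obs(): the state, without advancing time (a new reading comes with each control period).
- eyes.camera(name): name is "scene" or "top" or "wrist"; returns a dict with "frame" (384x512x3 uint8, red, green, blue), "vertical_fov" (degrees; the focal length in pixels is half the picture's height over the tangent of half this angle, whatever the lens; pixels are square), "cx", "cy" (the principal point, pixels), "eye" and "attitude" of the camera in the world; the wrist camera has in their place "hand_eye" (4x4, takes a point from camera to tool coordinates, whose origin is the TCP and whose axes are the flange's). Camera axes: x right, y down, z forward; pixel columns grow to the right and rows downward; lengths in m; the calibration is good to about 2 mm. A picture is of the moment at which its call begins: read the wrist's pose just before it. There is no depth.
- ctrl.hand_in(): hands the job in, once; it reports no verdict.
The state is a dict: "time_s": time; "qpos": joint angles; "joint_vel": joint speeds; "tau": joint torques, N m; "ee_pos": TCP position; "eef_rot": TCP orientation; "force": force on the tool from outside, world axes, zero at the start; "moment": the same for the moment, N m; "grip_width": finger opening in m.
Only numpy, scipy, OpenCV 4.12 (cv2) and the standard library are available. Lean on these libraries where they do the work, as an engineer would, in place of code of your own. Each camera call takes 0.05 s, during which the arm holds its last target.

## Task

The desiccant cartridge is bayonet-locked deep in the drying well. Take the strap hook from its stand, hook the cartridge's bail and, pulling up only lightly, turn it anticlockwise (seen from above) until its lugs find the slots, then draw it out with the hook and stand it fully down and upright in the round seat of the bake-out block. Hang the hook back in its stand; do not touch the cartridge with the fingers, never pull or press hard, and leave the things round about where they are.

Things in the scene. Friction and masses are not known exactly. Their poses are not given: they have to be found in the camera images.
- well: Drying well, fixed: an upright aluminium tube, 58 mm outside, 112 mm high, on a round flange 84 mm across. Origin at the centre of its underside, z up. The bore is round, 48 mm across, open at the top, its floor 8 mm above the table.
- lip (a point): Centre of the top of a steel bayonet lip inside the well. The lip is 41 to 47 mm above the table and narrows the bore to 38 mm; two opposite slots in it, 11.5 mm wide, reach out to the bore wall. Where they point differs each time and is not reported: 20 to 100 degrees anticlockwise (seen from above) of the cartridge's lugs as found. This point's axes are the well's and say nothing of the slots.
- cartridge: Desiccant cartridge, loose, 0.10 to 0.17 kg, standing on the floor of the well: a perforated aluminium can 34 mm across, 34 mm high. Origin at the centre of its underside, z up along it. Two lugs 8 mm wide stand out along its own +y and -y to 22 mm from the axis, 25 to 31 mm above its underside; as found they lie under the lip with 2 mm of lift to spare.
- bail (a point): Middle of the crossbar of the cartridge's rigid wire bail, 56 mm above its underside. The crossbar is 3.5 mm thick along the cartridge's y, legs 13 mm either side, 20 mm free below. Lifted with lugs and slots in line (within 5 degrees) the cartridge comes straight out; else the lugs bear on the lip and bend if the hook loads the cartridge with over 25 N; 3 to 8 N is enough to feel them.
- hook: Strap hook, loose, 0.14 kg, hanging upright in its stand. Origin at the middle of its black handle (square, 14 x 14 mm, 50 mm high, to be gripped across either pair of flats), z up. Under the handle a collar 34 mm across, its underside 29 mm below the origin. Below it a flat steel strap 14 mm wide (along y), 3 mm thick, from 6 to 3 mm on the -x side of the axis, ends in a J that opens upward.
- throat (a point): Throat of the hook's J, on the handle's axis, 103.25 mm below its middle: where the centre of a bail crossbar rests. The bight under it is 3 mm thick, top 105 mm below the handle's middle; the upturned tip on the +x side ends 6 mm above that and 7.5 mm from the axis. The throat is 6 mm wide (x), 14 mm long (y), so a crossbar lying in it along y turns with the hook after about 15 degrees of play.
- stand: Hook stand, fixed: a black tube 36 mm outside, 28 mm inside, 90 mm high, open at the top, on a round foot 64 mm across. Origin at the centre of its underside. The hook hangs in it with its collar flat on the rim, handle middle 119 mm above the table.
- block: Bake-out block, fixed: an aluminium block 68 x 68 mm, top 30 mm above the table, on a black base 74 x 74 mm; origin at the centre of its underside, z up.
- seat (a point): Centre of the floor of the block's round seat, 14 mm above the table: a recess 38 mm across and 16 mm deep that takes the foot of the cartridge.
- glass_cell: Glass cell in a steel holder, 32 x 35 x 48 mm, bystander; origin at the centre of its underside.
- swab_box: Slim white swab box lying flat, 18 x 85 x 12 mm, bystander; origin at the centre of its underside.
- lens_cell: Black round lens cell, 31 mm across, 11 mm high, bystander; origin at the centre of its underside.
- optic_case: Clear case with a mirror, 68 x 62 x 23 mm, bystander; origin at the centre of its underside.
- marker_pen: Black and red marker pen lying flat, 127 mm long, 12 mm thick, bystander; origin at the centre of its underside.
- bnc_tee: Metal coax tee piece, 31 x 36 x 14 mm, bystander; origin at the centre of its underside.
There are look-alikes about, which are no part of the job. What is shaped like the hook but green is not meant. Leave any purple look-alike of the stand alone.

How it is judged:
On the way, in this order (a step that is already met when the one before it is completed fails the run):
1. the hook's throat is under the bail while the cartridge is still in the well (distance between throat and bail below 0.008 m and z of cartridge in the frame of well below 0.04 m), for 0.1 s.
2. the cartridge is drawn right out of the well, hanging from the hook (z of cartridge in the frame of well above 0.112 m and distance between throat and bail below 0.008 m and contact force between hook and cartridge above 0.3 N), for 0.2 s.
3. the cartridge stands in the seat of the block, unhooked (horizontal distance between cartridge and seat below 0.004 m and distance between cartridge and seat below 0.0055 m and angle between cartridge's own z axis and vertical below 0.1 rad and distance between throat and bail above 0.05 m), for 0.2 s.
At the end, for the whole second after the job is handed in: Cartridge at rest in the seat of the block: within 4 mm of its axis, underside within 3.5 mm of its floor, upright within 0.1 rad. Hook hanging at rest in its stand: within 6 mm of its axis, handle middle 115 to 123 mm above the table, upright within 0.1 rad (horizontal distance between cartridge and seat below 0.004 m and distance between cartridge and seat below 0.0055 m and angle between each of cartridge, hook's own z axis and vertical below 0.1 rad and horizontal distance between hook and stand below 0.006 m and z of hook in the frame of stand between 0.115 and 0.123 m and linear speed of each of cartridge, hook below 0.01 m/s); the robot touches nothing.
It fails at once if the hook pulls or pushes the cartridge with more than 25 N (contact force between hook and cartridge above 25 N).
It fails at once if the hook presses on the well with more than 25 N (contact force between hook and well above 25 N).
It fails at once if the cartridge is pressed on the block with more than 25 N (contact force between cartridge and block above 25 N).
It fails at once if the fingers touch the cartridge (contact force between the fingers and cartridge above 0.5 N).
It fails at once if a bystander is moved by more than 20 mm (distance of any of glass_cell, swab_box, lens_cell, optic_case, marker_pen, bnc_tee from where it was at the start of the episode above 0.02 m).
It also fails if it takes over 72 s, if anything falls off the work surface, if the arm or the gripper's body presses on something with over 40 N, if the wrist force passes 120 N, or if a joint passes its speed limit or range.

## Working session

There is one attempt and no reset: what is moved stays moved. The work goes in short steps, Python scripts to look and compute and a tool call to move; the robot and the scene stay as the last step left them, time stands still between calls to the robot, and variables do not carry over. Pictures are saved under pics/ and viewed, and the job is handed in when it is done.

Besides the shell and the picture viewer there is one more tool, called after "Call:" by a JSON object that holds its "op" and its "data". jog_arm: Moves the arm, as the interface text tells. Its arguments: {"type":"object","properties":{"moves":{"type":"array","items":{"type":"array"}},"squeeze":{"type":"number"}},"required":["moves"]}

```bash
ls; mkdir -p pics
python3 - <<'E'
from station import ctrl, eyes
import cv2,numpy as np
print(ctrl.get_obs())
for n in("scene","top","wrist"):
    d=eyes.camera(n); cv2.imwrite(f"pics/a_{n}.png",d["frame"][:,:,::-1])
    print(n,{k:v for k,v in d.items() if k!="frame"})
E
```

```text
pics
{'time_s': 0.0, 'qpos': array([ 1.09740398e+00,  3.00460263e-01,  1.52156518e+00, -5.36399185e-06,
        1.32066543e+00, -6.65915164e-02]), 'joint_vel': array([-0.00057283,  0.00137498, -0.00016225,  0.00161274, -0.00029754,
        0.00028968]), 'tau': array([ 1.12009740e-03, -5.31801260e+01, -3.52730262e+01,  7.08900648e-02,
        2.44285783e-02, -1.34037778e-04]), 'ee_pos': array([0.21750711, 0.50489498, 0.20489899]), 'eef_rot': array([-3.14049653e+00, -6.78936780e-05,  2.73479312e+00]), 'force': array([0.17188095, 0.10772688, 0.78799328]), 'moment': array([ 0.0157037 ,  0.01330484, -0.00355748]), 'grip_width': 0.09417655245055229}
scene {'vertical_fov': 56.01018615324577, 'cx': 251.82001287924186, 'cy': 193.09992704105488, 'eye': array([ 0.16037927, -0.58357848,  0.98761443]), 'attitude': array([-2.44055762,  0.01586505, -0.57623552])}
top {'vertical_fov': 57.93444647195563, 'cx': 252.5380062516497, 'cy': 194.54925290697722, 'eye': array([0.43280298, 0.04734897, 0.99926237]), 'attitude': array([-2.99385999e+00,  8.71484303e-04, -1.57229611e+00])}
wrist {'vertical_fov': 68.29007810496267, 'cx': 252.45404986777555, 'cy': 191.79818697538283, 'hand_eye': array([[-9.56825329e-04, -9.67511091e-01, -2.52826767e-01,
         7.41065433e-02],
       [ 9.99999387e-01, -1.06643158e-03,  2.96486174e-04,
        -6.56966247e-04],
       [-5.56476111e-04, -2.52826329e-01,  9.67511518e-01,
        -1.79468447e-01],
       [ 0.00000000e+00,  0.00000000e+00,  0.00000000e+00,
         1.00000000e+00]])}
```

View pics/a_scene.png

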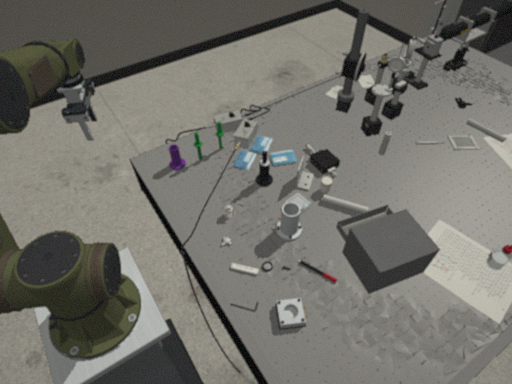

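View pics/a_top.png

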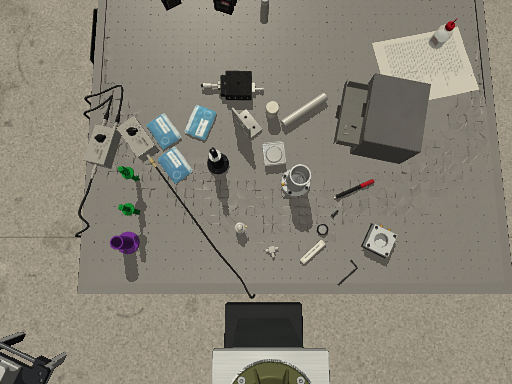

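View pics/a_wrist.png

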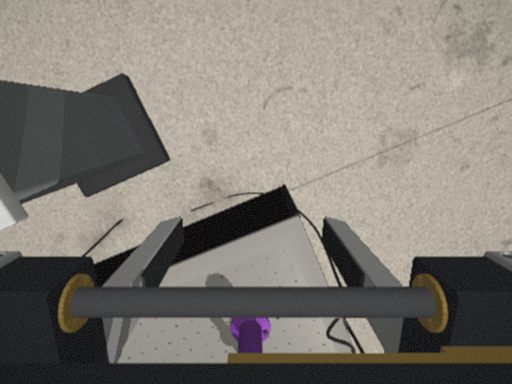

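Run:
```python
import cv2
a=cv2.imread("pics/a_top.png")
cv2.imwrite("pics/b.png",cv2.resize(a[130:270,190:410],None,fx=3.6,fy=3.6,interpolation=2))
a=cv2.imread("pics/a_scene.png")
cv2.imwrite("pics/c.png",cv2.resize(a[140:340,210:360],None,fx=3,fy=3,interpolation=2))
```

```text
(no output)
```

View pics/b.png

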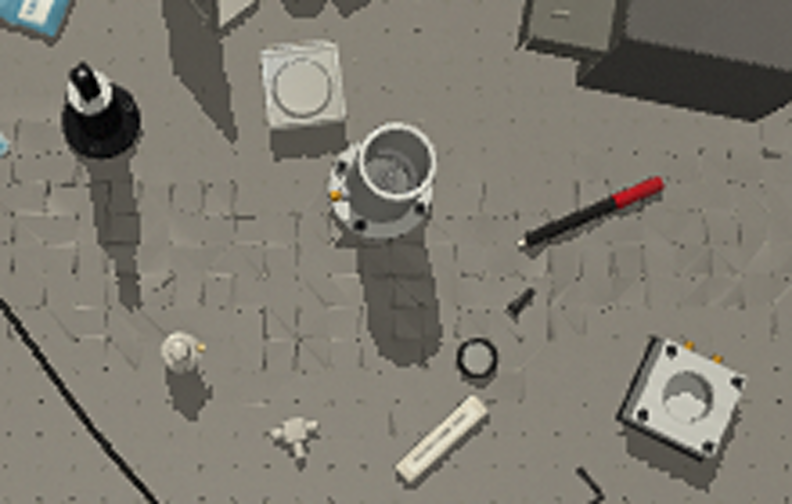

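View pics/c.png

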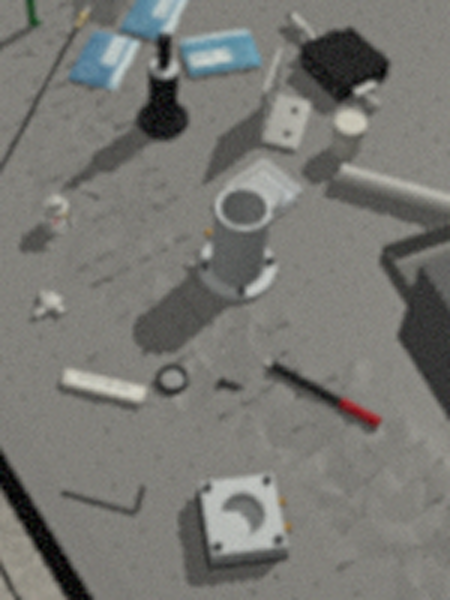

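```bash
cat > h.py <<'E'
from station import ctrl, eyes
import cv2,numpy as np
from scipy.spatial.transform import Rotation as R
def cam(name,save=None):
    o=ctrl.get_obs(); d=eyes.camera(name)
    f=192/np.tan(np.radians(d["vertical_fov"])/2)
    if name=="wrist":
        T=np.eye(4);T[:3,:3]=R.from_euler('xyz',o["eef_rot"]).as_matrix();T[:3,3]=o["ee_pos"];T=T@d["hand_eye"]
    else:
        T=np.eye(4);T[:3,:3]=R.from_euler('xyz',d["attitude"]).as_matrix();T[:3,3]=d["eye"]
    K=np.array([[f,0,d["cx"]],[0,f,d["cy"]],[0,0,1]])
    if save:
        cv2.imwrite(f"pics/{save}.png",d["frame"][:,:,::-1]); np.savez(f"pics/{save}.npz",T=T,K=K,img=d["frame"])
    return d["frame"],K,T
def ld(n):
    z=np.load(f"pics/{n}.npz"); return z["img"],z["K"],z["T"]
def back(K,T,uv,z):
    v=T[:3,:3]@np.linalg.solve(K,[uv[0],uv[1],1.]); s=(z-T[2,3])/v[2]; return T[:3,3]+s*v
def proj(K,T,p):
    p=np.atleast_2d(p); q=(p-T[:3,3])@T[:3,:3]@K.T; return q[:,:2]/q[:,2:]
def st():
    o=ctrl.get_obs(); print("t",round(o["time_s"],2),"pos",o["ee_pos"].round(4),"rot",o["eef_rot"].round(3),"F",o["force"].round(2),"M",o["moment"].round(2),"q",o["qpos"].round(2),"g",round(o["grip_width"],4))
E
python3 - <<'E'
from h import *
_,K,T=cam("top","top0"); 
for n,(u,v),z in [("handletop",(80,73),.144),("collar",(88,95),.094),("foot",(101,120),.005),("welltop",(397,162),.112),("flange",(382,195),.008),("blocktop",(682,398),.03),("hole",(688,396),.03)]:
    print(n,back(K,T,(190+u/3.6,130+v/3.6),z).round(4))
_,K,T=cam("scene","sc0")
for n,(u,v),z in [("handletop",(165,40),.144),("foot",(162,118),.005),("welltop",(243,208),.112),("hole",(241,515),.03),("flange",(237,263),.008)]:
    print(n,back(K,T,(210+u/3,140+v/3),z).round(4))
st()
E
```

```text
handletop [0.674  0.1502 0.144 ]
collar [0.6712 0.15   0.094 ]
foot [0.6736 0.1492 0.005 ]
welltop [ 0.6162 -0.0766  0.112 ]
flange [ 0.6106 -0.0785  0.008 ]
blocktop [ 0.4476 -0.3033  0.03  ]
hole [ 0.4492 -0.308   0.03  ]
handletop [0.6696 0.1432 0.144 ]
foot [0.6726 0.1511 0.005 ]
welltop [ 0.6156 -0.0771  0.112 ]
hole [ 0.4456 -0.3086  0.03  ]
flange [ 0.6185 -0.0739  0.008 ]
t 0.25 pos [0.2176 0.505  0.2052] rot [-3.141 -0.     2.735] F [0.6  0.34 0.13] M [-0.    0.   -0.03] q [ 1.1   0.3   1.52  0.    1.32 -0.07] g 0.0942
```

Call:
{"op": "jog_arm", "data": {"moves": [[[0,0,40],[0,0,1],94],[[30,-32,60],[0,0,2],94],[[60,-64,70],[0,0,3],94],[[90,-100,80],[0,0,4],94],[[120,-136,80],[0,0,4.6],94]]}}

```text
time_s: 0.67
ee_pos: [0.3251, 0.384, 0.2858]
eef_rot: [3.14, 0.001, -3.141]
force: [1.0, 0.9, 0.2]
grip_width: 0.094
```

Call:
{"op": "jog_arm", "data": {"moves": [[[26,-32,0],[0,0,0],94],[[52,-64,0],[0,0,0],94],[[78,-96,0],[0,0,0],94],[[104,-128,0],[0,0,0],94],[[130,-160,0],[0,0,0],94]]}}

```text
time_s: 1.08
ee_pos: [0.4551, 0.2232, 0.2844]
eef_rot: [3.141, 0.0, 3.136]
force: [1.4, 0.3, 0.2]
grip_width: 0.0935
```

Call:
{"op": "jog_arm", "data": {"moves": [[[26,-32,0],[0,0,0],94],[[52,-64,0],[0,0,0],94],[[78,-96,0],[0,0,0],94],[[104,-128,0],[0,0,0],94],[[130,-160,0],[0,0,0],94]]}}

```text
time_s: 1.5
ee_pos: [0.5851, 0.0632, 0.2843]
eef_rot: [3.142, -0.0, 3.136]
force: [0.2, 0.3, 0.6]
grip_width: 0.094
```

Call:
{"op": "jog_arm", "data": {"moves": [[[23,-32,0],[0,0,0],94],[[46,-63,0],[0,0,0],94],[[68,-94,0],[0,0,0],94],[[91,-126,0],[0,0,0],94],[[91,-126,0],[0,0,0],94]]}}

```text
time_s: 1.92
ee_pos: [0.677, -0.0665, 0.2815]
eef_rot: [-3.141, -0.003, 3.132]
force: [0.3, -0.6, 0.7]
grip_width: 0.0941
```

Run:
```python
from h import *
st(); img,K,T=cam("wrist","w1"); print(T[:3,3], proj(K,T,[[.615,-.077,.112],[.673,.15,.144]]))
```

```text
t 1.92 pos [ 0.677  -0.0665  0.2815] rot [-3.141e+00 -3.000e-03  3.132e+00] F [ 0.34 -0.62  0.7 ] M [ 0.04 -0.04  0.  ] q [-0.15  0.58  0.96 -0.    1.61 -1.71] g 0.0941
[ 0.60324019 -0.06602774  0.46122362] [[243.38517333 128.83738816]
 [441.78152139 179.45037733]]
```

View pics/w1.png

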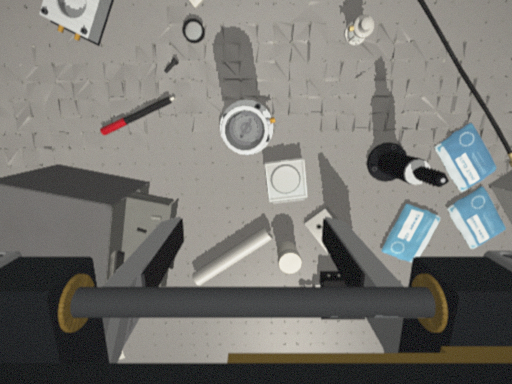

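Call:
{"op": "jog_arm", "data": {"moves": [[[4,-5,-40],[0,0,0],94],[[8,-10,-80],[0,0,0],94],[[11,-10,-120],[0,0,0],94],[[11,-10,-160],[0,0,0],94],[[11,-10,-165],[0,0,0],94]]}}

```text
time_s: 2.38
ee_pos: [0.6829, -0.0695, 0.1117]
eef_rot: [3.14, -0.011, 3.137]
force: [-1.0, 0.4, 0.2]
grip_width: 0.0942
```

Run:
```python
from h import *
st(); img,K,T=cam("wrist","w2"); p=proj(K,T,[[.615,-.077,.112],[.615,-.077,.047]]);print(T[:3,3], p)
u,v=p[0].astype(int)
cv2.imwrite("pics/w2c.png",cv2.resize(img[max(0,v-55):v+55,u-60:u+60,::-1],None,fx=5,fy=5,interpolation=cv2.INTER_CUBIC)); print(u-60,max(0,v-55))
```

```text
t 2.38 pos [ 0.6829 -0.0695  0.1117] rot [ 3.14  -0.011  3.137] F [-0.96  0.4   0.17] M [ 0.03  0.04 -0.03] q [-0.15  0.69  1.17  0.    1.3  -1.72] g 0.0942
[ 0.61053033 -0.06978685  0.29197684] [[240.18126945 128.42713198]
 [243.23986231 126.4481503 ]]
180 73
```

View pics/w2c.png

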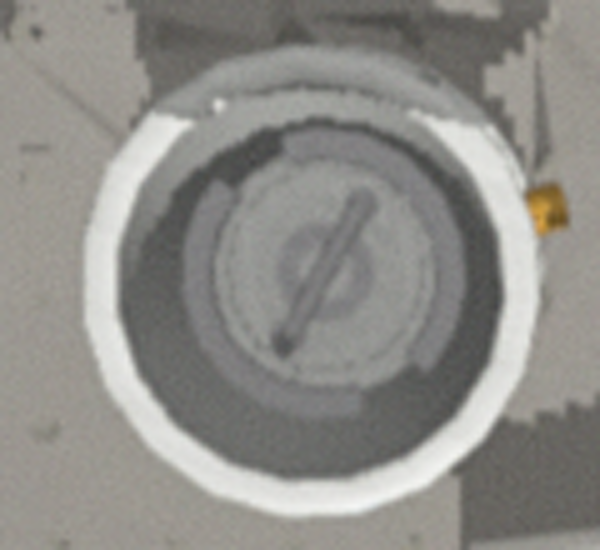

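Run:
```python
from h import *
img,K,T=ld("w2")
f=lambda u,v,z: back(K,T,(180+u/5,73+v/5),z)[:2]
print("rim",f(312,281,.112))
# lip inner circle
print("lip c", f(326,272,.047))
e1,e2=f(283,345,.064),f(362,200,.064); print("bar",e1,e2,(e1+e2)/2,np.linalg.norm(e2-e1),np.degrees(np.arctan2(*(e2-e1)[::-1])))
s1=(f(282,152,.047)+f(226,186,.047))/2; s2=(f(418,368,.047)+f(362,400,.047))/2
print("slot",s1,s2,(s1+s2)/2,np.degrees(np.arctan2(*(s1-s2)[::-1])))
# rectify lip plane
c=np.array([.615,-.077]);n=500;sc=.06/n
g=np.stack(np.meshgrid(np.arange(n),np.arange(n)),-1).reshape(-1,2)
P=np.c_[c[0]-.03+g[:,1]*sc, c[1]-.03+g[:,0]*sc, np.full(len(g),.047)]
m=proj(K,T,P).reshape(n,n,2).astype(np.float32)
cv2.imwrite("pics/rect.png",cv2.remap(img[:,:,::-1],m[...,0],m[...,1],1))
```

```text
rim [ 0.6154762  -0.07563005]
lip c [ 0.61579212 -0.07535651]
bar [ 0.62670848 -0.08194039] [ 0.6045597  -0.06925401] [ 0.61563409 -0.0755972 ] 0.025524746783624985 150.1967915824418
slot [ 0.59906634 -0.08711688] [ 0.63465192 -0.06458265] [ 0.61685913 -0.07584976] -147.65635145410886
```

View pics/rect.png

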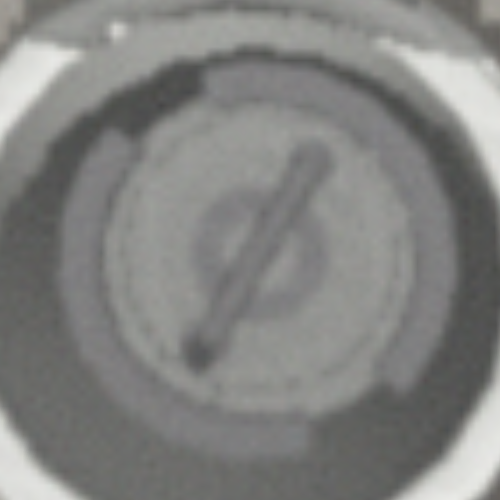

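Call:
{"op": "jog_arm", "data": {"moves": [[[0,0,40],[0,0,-1.4],94],[[0,20,80],[0,0,-2.8],94],[[-2,40,80],[0,0,-4.2],94],[[-4,60,80],[0,0,-5.6],94],[[-6,80,80],[0,0,-7.0],94]]}}

```text
time_s: 2.85
ee_pos: [0.6807, 0.0105, 0.2042]
eef_rot: [3.138, 0.005, 2.52]
force: [0.2, 0.5, 0.0]
grip_width: 0.094
```

Call:
{"op": "jog_arm", "data": {"moves": [[[0,15,0],[0,0,-1.4],94],[[-2,30,0],[0,0,-2.8],94],[[-3,45,0],[0,0,-4.2],94],[[-4,60,-10],[0,0,-5.6],94],[[-5,66,-30],[0,0,-7.0],94]]}}

```text
time_s: 3.27
ee_pos: [0.6766, 0.0777, 0.1756]
eef_rot: [3.133, 0.002, 1.91]
force: [1.0, -0.4, -0.7]
grip_width: 0.094
```

Call:
{"op": "jog_arm", "data": {"moves": [[[0,0,0],[0,0,-1.4],94],[[0,0,0],[0,0,-2.8],94],[[0,0,0],[0,0,-3.9],94],[[0,0,0],[0,0,-3.9],94]]}}

```text
time_s: 3.6
ee_pos: [0.6758, 0.0758, 0.173]
eef_rot: [3.137, -0.0, 1.57]
force: [0.8, 0.5, -1.1]
grip_width: 0.0935
```

Run:
```python
from h import *
st(); img,K,T=cam("wrist","w3"); p=proj(K,T,[[.673,.15,.144],[.673,.15,.094]]);print(T[:3,3], p)
u,v=p[0].astype(int)
a,b=max(0,u-50),max(0,v-50);print(a,b)
cv2.imwrite("pics/w3c.png",cv2.resize(img[b:b+110,a:a+110,::-1],None,fx=5,fy=5,interpolation=cv2.INTER_CUBIC))
```

```text
t 3.6 pos [0.6758 0.0758 0.173 ] rot [ 3.137 -0.     1.57 ] F [ 0.83  0.53 -1.05] M [-0.06  0.06  0.01] q [0.06 0.62 1.14 0.   1.38 0.06] g 0.0935
[0.67417913 0.14878385 0.35252447] [[249.60896445 116.23510494]
 [249.93068024 116.57658008]]
199 66
```

View pics/w3c.png

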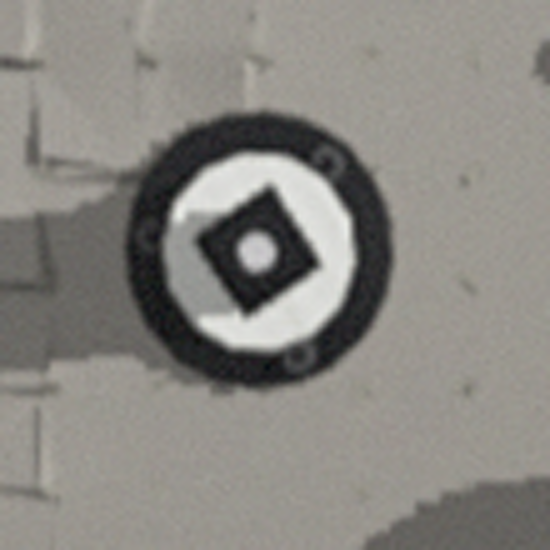

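View pics/w3.png

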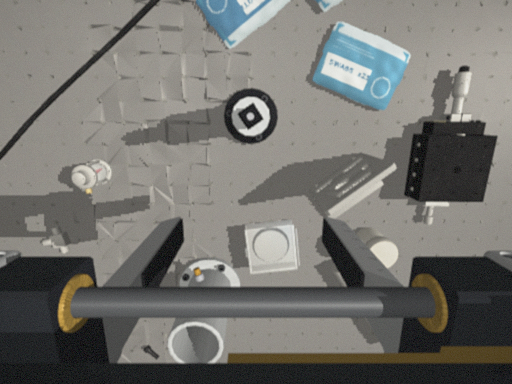

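Run:
```python
from h import *
img,K,T=ld("w3")
f=lambda u,v,z: back(K,T,(199+u/5,66+v/5),z)[:2]
c=[f(*p,.144) for p in [(270,183),(320,265),(247,317),(195,240)]]
print(np.mean(c,0), f(258,251,.144),"collar",f(260,252,.092),"foot",f(260,250,.006))
for i in range(4):
    d=c[(i+1)%4]-c[i]; print(np.linalg.norm(d),np.degrees(np.arctan2(d[1],d[0]))%90)
```

```text
[0.67370596 0.14993368] [0.67370533 0.15002307] collar [0.67394232 0.15015972] foot [0.67386544 0.15107093]
0.013259504943641797 32.49355110840871
0.012712360652134817 34.68284645601415
0.012970359390428144 34.41305491247998
0.01316078516516784 35.90023027822518
```

Call:
{"op": "jog_arm", "data": {"moves": [[[0,30,2],[0,0,1.4],94],[[-2,60,2],[0,0,2.8],94],[[-2,74,2],[0,0,4.2],94],[[-2,74,2],[0,0,5.6],94],[[-2,74,2],[0,0,6.88],94]]}}

```text
time_s: 4.07
ee_pos: [0.6733, 0.1506, 0.1733]
eef_rot: [3.14, 0.001, 2.187]
force: [-0.9, 0.2, 0.2]
grip_width: 0.0939
```

Call:
{"op": "jog_arm", "data": {"moves": [[[0,0,0],[0,0,0],94],[[0,0,0],[0,0,0],94]]}}

```text
time_s: 4.23
ee_pos: [0.6734, 0.1493, 0.1728]
eef_rot: [3.14, 0.001, 2.174]
force: [-0.0, -0.9, -0.3]
grip_width: 0.0938
```

Run:
```python
from h import *
st()
```

```text
t 4.23 pos [0.6734 0.1493 0.1728] rot [3.140e+00 1.000e-03 2.174e+00] F [-0.03 -0.86 -0.31] M [-0.03  0.02 -0.01] q [ 0.17  0.64  1.1   0.    1.4  -0.44] g 0.0938
```

Call:
{"op": "jog_arm", "data": {"moves": [[[0,1,-35],[0,0,0],94],[[0,1,-70],[0,0,0],60],[[0,1,-73],[0,0,0],30],[[0,1,-73],[0,0,0],18],[[0,1,-73],[0,0,0],12]], "squeeze": 40}}

```text
time_s: 4.65
ee_pos: [0.6741, 0.1501, 0.1006]
eef_rot: [3.14, 0.001, 2.173]
force: [0.1, 0.5, 0.4]
grip_width: 0.0707
```

Call:
{"op": "jog_arm", "data": {"moves": [[[0,0,0],[0,0,0],8],[[0,0,0],[0,0,0],5],[[0,0,0],[0,0,0],5],[[0,0,0],[0,0,0],5],[[0,0,0],[0,0,0],5]], "squeeze": 40}}

```text
time_s: 5.07
ee_pos: [0.6734, 0.1501, 0.0988]
eef_rot: [3.141, 0.0, 2.174]
force: [-0.2, -0.3, -0.0]
grip_width: 0.0372
```

Run:
```python
from h import *
st()
```

```text
t 5.07 pos [0.6734 0.1501 0.0988] rot [3.141 0.    2.174] F [-0.19 -0.34 -0.05] M [ 0.01  0.06 -0.01] q [ 0.17  0.7   1.17  0.    1.26 -0.44] g 0.0372
```

Call:
{"op": "jog_arm", "data": {"moves": [[[0,0,0],[0,0,0],5],[[0,0,0],[0,0,0],5],[[0,0,0],[0,0,0],5],[[0,0,0],[0,0,0],5],[[0,0,0],[0,0,0],5]], "squeeze": 40}}

```text
time_s: 5.48
ee_pos: [0.6733, 0.1501, 0.0983]
eef_rot: [3.142, 0.0, 2.175]
force: [0.9, -0.3, 1.0]
grip_width: 0.0139
```

Call:
{"op": "jog_arm", "data": {"moves": [[[0,0,0],[0,0,0],5],[[0,0,0],[0,0,0],5]]}}

```text
time_s: 5.65
ee_pos: [0.6733, 0.1501, 0.0983]
eef_rot: [3.141, 0.0, 2.175]
force: [1.0, 1.2, 0.6]
grip_width: 0.0135
```

Run:
```python
from h import *
st()
```

```text
t 5.65 pos [0.6733 0.1501 0.0983] rot [3.141 0.    2.175] F [1.01 1.22 0.59] M [ 0.02 -0.11 -0.01] q [ 0.17  0.71  1.17  0.    1.26 -0.44] g 0.0135
```

Call:
{"op": "jog_arm", "data": {"moves": [[[0,0,25],[0,0,0],5],[[0,0,60],[0,0,0],5],[[0,0,100],[0,0,0],5],[[0,0,140],[0,0,0],5],[[0,0,160],[0,0,0],5]]}}

```text
time_s: 6.07
ee_pos: [0.6737, 0.1502, 0.2639]
eef_rot: [3.136, 0.002, 2.175]
force: [0.4, 0.0, -0.3]
grip_width: 0.0138
```

Call:
{"op": "jog_arm", "data": {"moves": [[[0,0,20],[0,0,0],5],[[0,0,20],[0,0,0],5]]}}

```text
time_s: 6.23
ee_pos: [0.6739, 0.1502, 0.2828]
eef_rot: [3.136, 0.003, 2.175]
force: [-0.6, -0.5, -1.1]
grip_width: 0.0141
```

Run:
```python
from h import *
st(); img,K,T=cam("wrist","w4"); 
o=ctrl.get_obs(); h=o["ee_pos"]+[0,0,.0207]
p=proj(K,T,[h,h-[0,0,.029],h-[0,0,.105]]);print(T[:3,3], p)
i2,K2,T2=cam("scene","s4");p=proj(K2,T2,[h,h-[0,0,.105]]);print(p)
u,v=p[1].astype(int)
cv2.imwrite("pics/s4c.png",cv2.resize(i2[v-45:v+25,u-40:u+40,::-1],None,fx=7,fy=7,interpolation=cv2.INTER_CUBIC))
i2,K2,T2=cam("top","t4");p=proj(K2,T2,[h,h-[0,0,.105]]);print(p)
u,v=p[1].astype(int)
cv2.imwrite("pics/t4c.png",cv2.resize(i2[v-40:v+40,u-40:u+40,::-1],None,fx=7,fy=7,interpolation=cv2.INTER_CUBIC))
```

```text
t 6.23 pos [0.6739 0.1502 0.2828] rot [3.136e+00 3.000e-03 2.175e+00] F [-0.65 -0.52 -1.09] M [-0.02  0.05 -0.  ] q [ 0.17  0.6   0.92 -0.    1.61 -0.44] g 0.0141
[0.63026414 0.21011161 0.46210125] [[253.69810808 240.68146801]
 [253.28881946 223.62926033]
 [252.60969214 195.33475299]]
[[265.40671152 114.14818875]
 [264.99334417 140.18694452]]
[[203.59242326 130.04381683]
 [209.75065717 144.56337374]]
```

View pics/w4.png

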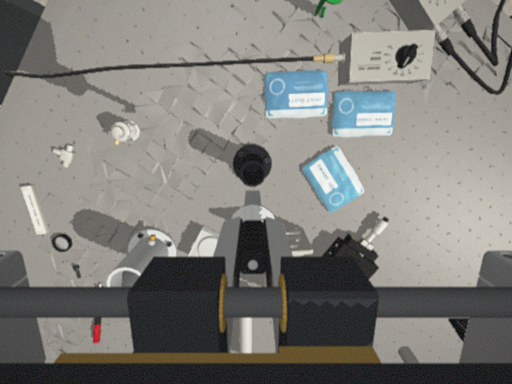

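View pics/s4c.png

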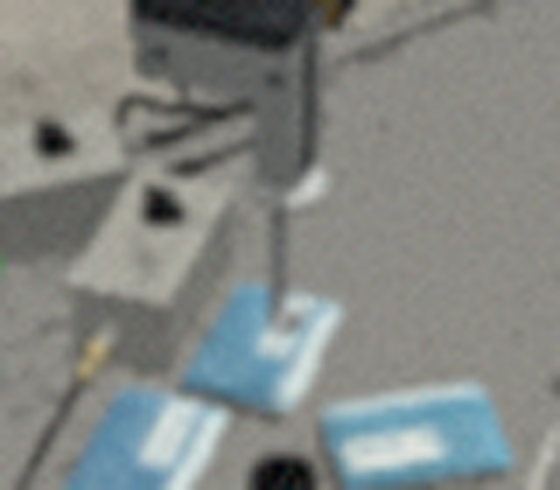

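View pics/t4c.png

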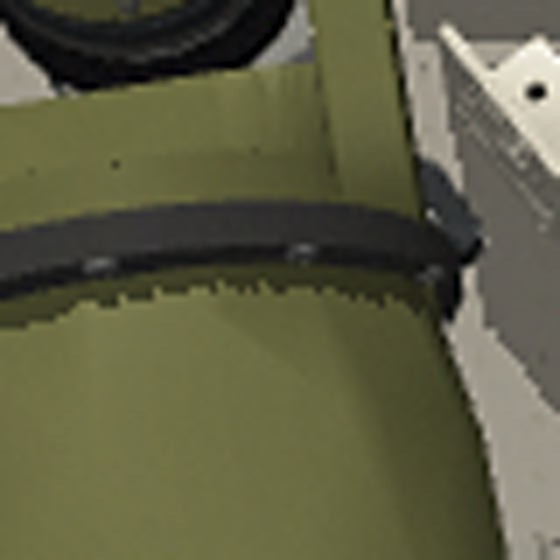

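Run:
```python
from h import *
img,K,T=ld("w4")
cv2.imwrite("pics/w4c.png",cv2.resize(img[140:280,190:320,::-1],None,fx=5,fy=5,interpolation=cv2.INTER_CUBIC)[:600])
i2,K2,T2=ld("s4")
o=ctrl.get_obs(); h=o["ee_pos"]+[0,0,.0207]
yaw=2.175
for k in range(4):
    a=yaw+k*np.pi/2; x=np.array([np.cos(a),np.sin(a),0])
    pts=[h+x*s+[0,0,z] for s,z in [(-.0045,-.06),(-.0045,-.1),(-.0045,-.1065),(.005,-.1065),(.006,-.099)]]
    print(k,proj(K2,T2,pts).round(1).tolist(), "wrist",proj(K,T,pts).round(1).tolist())
u,v=265,140
print("crop origin s4",u-40-0,v-45)
cv2.imwrite("pics/s4d.png",cv2.resize(i2[115:155,245:290,::-1],None,fx=14,fy=14,interpolation=cv2.INTER_CUBIC))
```

```text
0 [[266.3, 130.7], [266.1, 140.3], [266.1, 141.8], [263.4, 141.0], [263.1, 139.2]] wrist [[252.2, 213.4], [252.0, 199.9], [251.9, 198.1], [251.9, 188.9], [251.9, 189.8]]
1 [[265.5, 129.6], [265.3, 139.1], [265.3, 140.6], [264.3, 142.4], [264.2, 140.8]] wrist [[257.5, 208.3], [256.6, 195.5], [256.4, 193.7], [246.9, 193.7], [245.8, 195.8]]
2 [[263.7, 130.1], [263.6, 139.6], [263.5, 141.1], [266.2, 141.8], [266.6, 140.1]] wrist [[252.1, 203.2], [251.9, 191.0], [251.9, 189.3], [251.9, 198.6], [252.0, 201.7]]
3 [[264.5, 131.3], [264.3, 140.8], [264.3, 142.3], [265.4, 140.5], [265.5, 138.5]] wrist [[246.8, 208.3], [247.3, 195.5], [247.4, 193.7], [257.0, 193.7], [258.1, 195.7]]
crop origin s4 225 95
```

View pics/w4c.png

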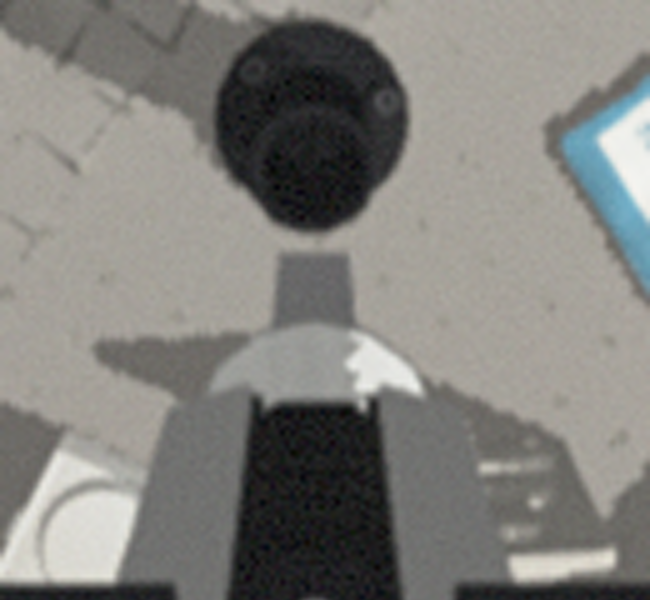

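View pics/s4d.png

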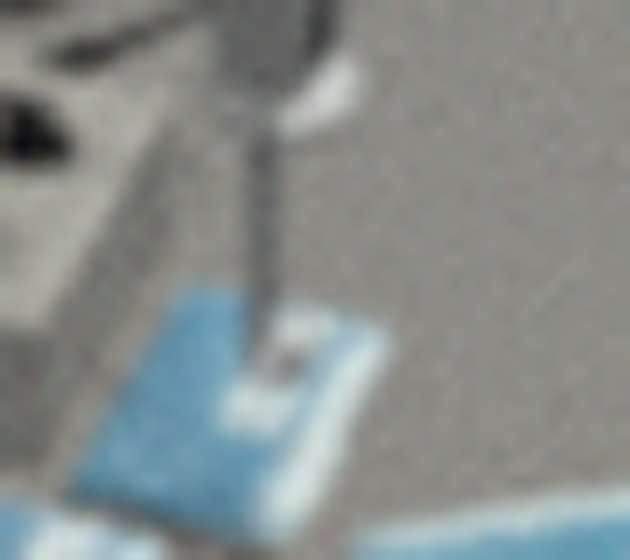

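Call:
{"op": "jog_arm", "data": {"moves": [[[-5,-20,0],[0,0,-1.3],5],[[-10,-45,0],[0,0,-2.6],5],[[-16,-70,0],[0,0,-3.9],5],[[-22,-95,0],[0,0,-5.2],5],[[-28,-120,0],[0,0,-6.5],5]]}}

```text
time_s: 6.8
ee_pos: [0.6443, 0.029, 0.2759]
eef_rot: [-3.138, -0.0, 1.602]
force: [-0.2, 1.3, -0.3]
grip_width: 0.0138
```

Call:
{"op": "jog_arm", "data": {"moves": [[[-6,-24,0],[0,0,-1.3],5],[[-12,-48,0],[0,0,-2.6],5],[[-18,-70,0],[0,0,-3.9],5],[[-24,-88,0],[0,0,-5.2],5],[[-24,-94,0],[0,0,-6.38],5]]}}

```text
time_s: 7.22
ee_pos: [0.62, -0.0663, 0.2763]
eef_rot: [-3.139, 0.001, 1.043]
force: [-0.1, -0.5, -0.5]
grip_width: 0.014
```

Call:
{"op": "jog_arm", "data": {"moves": [[[0,0,0],[0,0,0],5],[[0,0,0],[0,0,0],5]]}}

```text
time_s: 7.38
ee_pos: [0.6209, -0.0639, 0.2768]
eef_rot: [-3.139, 0.001, 1.053]
force: [0.3, 0.2, -1.6]
grip_width: 0.0136
```

Run:
```python
from h import *
st(); img,K,T=cam("wrist","w5"); 
print(T[:3,3], proj(K,T,[[.6155,-.0756,.112],[.6156,-.0756,.064]]))
```

```text
t 7.38 pos [ 0.6209 -0.0639  0.2768] rot [-3.139e+00  1.000e-03  1.053e+00] F [ 0.32  0.16 -1.64] M [-0.04  0.11 -0.01] q [-0.16  0.43  1.18  0.    1.53  0.36] g 0.0136
[ 6.56705908e-01 -4.98144532e-04  4.56173918e-01] [[254.31132077 188.34510341]
 [254.24602747 180.12805524]]
```

View pics/w5.png

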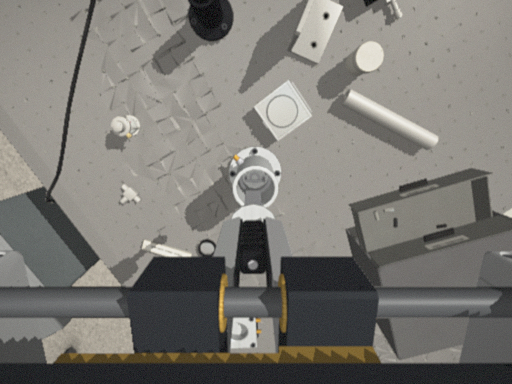

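Run:
```python
from h import *
img,K,T=ld("w5")
cv2.imwrite("pics/w5c.png",cv2.resize(img[145:225,210:300,::-1],None,fx=7,fy=7,interpolation=cv2.INTER_CUBIC))
a=np.linspace(0,2*np.pi,120)
im=cv2.resize(img[145:225,210:300,::-1],None,fx=7,fy=7,interpolation=cv2.INTER_CUBIC)
for r,z in((.029,.112),(.024,.112)):
    q=proj(K,T,np.c_[.6155+r*np.cos(a),-.0756+r*np.sin(a),0*a+z]); 
    for u,v in q: cv2.circle(im,(int((u-210+.5)*7),int((v-145+.5)*7)),1,(0,0,255),-1)
cv2.imwrite("pics/w5d.png",im)
```

View pics/w5d.png

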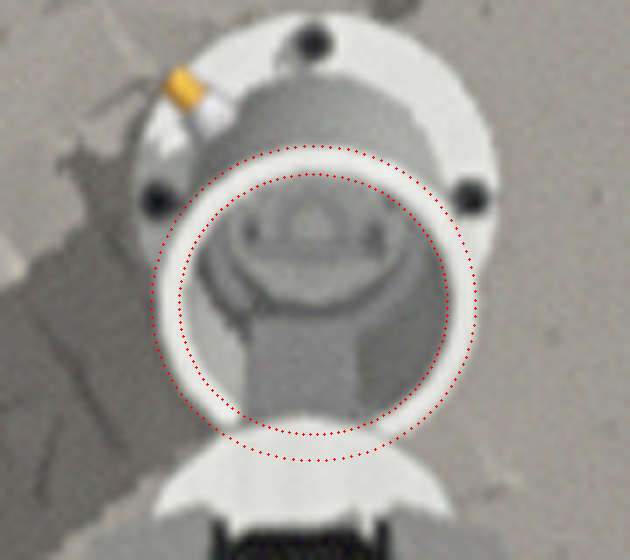

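Call:
{"op": "jog_arm", "data": {"moves": [[[1.2,-0.4,-20],[0,0,0],5],[[1.2,-0.4,-45],[0,0,0],5],[[1.2,-0.4,-65],[0,0,0],5],[[1.2,-0.4,-70],[0,0,0],5],[[1.2,-0.4,-70],[0,0,0],5]]}}

```text
time_s: 7.85
ee_pos: [0.622, -0.0635, 0.2066]
eef_rot: [-3.139, 0.001, 1.053]
force: [0.7, 0.0, -1.6]
grip_width: 0.0137
```

Call:
{"op": "jog_arm", "data": {"moves": [[[0,0,-8],[0,0,0],5],[[0,0,-16],[0,0,0],5],[[0,0,-24],[0,0,0],5],[[0,0,-30],[0,0,0],5],[[0,0,-30],[0,0,0],5]]}}

```text
time_s: 8.27
ee_pos: [0.622, -0.0642, 0.1768]
eef_rot: [-3.14, 0.001, 1.051]
force: [-0.6, -0.1, -1.5]
grip_width: 0.0138
```

Run:
```python
from h import *
st()
img,K,T=cam("wrist","w6")
cv2.imwrite("pics/w6c.png",cv2.resize(img[130:240,200:310,::-1],None,fx=5,fy=5,interpolation=cv2.INTER_CUBIC))
```

```text
t 8.27 pos [ 0.622  -0.0642  0.1768] rot [-3.140e+00  1.000e-03  1.051e+00] F [-0.61 -0.1  -1.54] M [-0.04  0.14  0.  ] q [-0.16  0.49  1.32 -0.    1.33  0.36] g 0.0138
```

View pics/w6c.png

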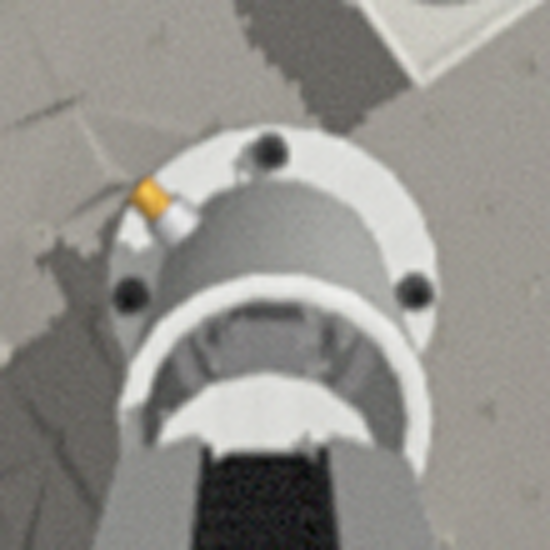

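Call:
{"op": "jog_arm", "data": {"moves": [[[0,0,-8],[0,0,0],5],[[0,0,-16],[0,0,0],5],[[0,0,-22],[0,0,0],5],[[0,0,-26],[0,0,0],5],[[0,0,-26],[0,0,0],5]]}}

```text
time_s: 8.73
ee_pos: [0.622, -0.0643, 0.151]
eef_rot: [-3.14, 0.001, 1.051]
force: [0.1, 0.1, -1.9]
grip_width: 0.0143
```

Call:
{"op": "jog_arm", "data": {"moves": [[[0,0,-4],[0,0,0],5],[[0,0,-8],[0,0,0],5],[[0,0,-13],[0,0,0],5],[[0,0,-13],[0,0,0],5]]}}

```text
time_s: 9.07
ee_pos: [0.622, -0.0643, 0.1381]
eef_rot: [-3.14, 0.001, 1.051]
force: [0.4, 0.1, -0.9]
grip_width: 0.014
```

Run:
```python
from h import *
st()
```

```text
t 9.07 pos [ 0.622  -0.0643  0.1381] rot [-3.140e+00  1.000e-03  1.051e+00] F [ 0.36  0.1  -0.94] M [-0.05  0.13 -0.03] q [-0.16  0.53  1.37 -0.    1.25  0.36] g 0.014
```

Call:
{"op": "jog_arm", "data": {"moves": [[[-2,-3.5,0],[0,0,0],5],[[-4,-7,0],[0,0,0],5],[[-5.5,-9.6,0],[0,0,0],5],[[-6.4,-11.3,0],[0,0,0],5],[[-6.4,-11.3,0],[0,0,0],5]]}}

```text
time_s: 9.48
ee_pos: [0.6159, -0.0761, 0.1395]
eef_rot: [3.141, -0.0, 1.05]
force: [-0.7, 0.3, -1.1]
grip_width: 0.0139
```

Call:
{"op": "jog_arm", "data": {"moves": [[[0,0,2],[0,0,0],5],[[0,0,4],[0,0,0],5],[[0,0,6],[0,0,0],5],[[0,0,6],[0,0,0],5]]}}

```text
time_s: 9.82
ee_pos: [0.6163, -0.0755, 0.1459]
eef_rot: [3.141, -0.0, 1.051]
force: [0.0, 0.6, -1.7]
grip_width: 0.0137
```

Run:
```python
from h import *
st()
```

```text
t 9.82 pos [ 0.6163 -0.0755  0.1459] rot [ 3.141 -0.     1.051] F [ 0.    0.58 -1.71] M [-0.02  0.09  0.02] q [-0.18  0.51  1.37 -0.    1.26  0.34] g 0.0137
```

Call:
{"op": "jog_arm", "data": {"moves": [[[0,0,1],[0,0,0],5],[[0,0,1],[0,0,0],5]]}}

```text
time_s: 9.98
ee_pos: [0.6161, -0.0755, 0.1465]
eef_rot: [3.141, -0.0, 1.051]
force: [0.2, -0.7, -0.8]
grip_width: 0.0139
```

Call:
{"op": "jog_arm", "data": {"moves": [[[0,0,1],[0,0,0],5],[[0,0,1],[0,0,0],5]]}}

```text
time_s: 10.15
ee_pos: [0.616, -0.0755, 0.1472]
eef_rot: [-3.141, 0.0, 1.051]
force: [0.2, -0.5, -3.6]
grip_width: 0.0136
```

Call:
{"op": "jog_arm", "data": {"moves": [[[0,0,0.5],[0,0,0],5],[[0,0,0.5],[0,0,0],5]]}}

```text
time_s: 10.32
ee_pos: [0.616, -0.0756, 0.1477]
eef_rot: [-3.141, 0.0, 1.051]
force: [0.3, 0.2, -3.3]
grip_width: 0.0134
```

Call:
{"op": "jog_arm", "data": {"moves": [[[0,0,0.5],[0,0,0],5],[[0,0,0.5],[0,0,0],5]]}}

```text
time_s: 10.48
ee_pos: [0.616, -0.0756, 0.1483]
eef_rot: [3.142, 0.0, 1.051]
force: [0.4, 0.1, -2.4]
grip_width: 0.0143
```

Call:
{"op": "jog_arm", "data": {"moves": [[[0,0,0.5],[0,0,0],5],[[0,0,0.5],[0,0,0],5]]}}

```text
time_s: 10.65
ee_pos: [0.6159, -0.0756, 0.1487]
eef_rot: [-3.141, 0.0, 1.051]
force: [0.1, 0.2, -3.6]
grip_width: 0.0139
```

Call:
{"op": "jog_arm", "data": {"moves": [[[0,0,0.4],[0,0,0],5],[[0,0,0.4],[0,0,0],5]]}}

```text
time_s: 10.82
ee_pos: [0.6159, -0.0756, 0.1488]
eef_rot: [-3.141, 0.0, 1.051]
force: [-0.0, -0.1, -7.1]
grip_width: 0.0139
```

Call:
{"op": "jog_arm", "data": {"moves": [[[0,0,-0.3],[0,0,0.8],5],[[0,0,-0.3],[0,0,1.6],5],[[0,0,-0.3],[0,0,2.4],5],[[0,0,-0.3],[0,0,3.2],5],[[0,0,-0.3],[0,0,4.0],5]]}}

```text
time_s: 11.23
ee_pos: [0.616, -0.0756, 0.1487]
eef_rot: [-3.141, -0.0, 1.403]
force: [0.4, 0.6, -4.7]
grip_width: 0.0137
```

Run:
```python
from h import *
st()
```

```text
t 11.23 pos [ 0.616  -0.0756  0.1487] rot [-3.141 -0.     1.403] F [ 0.44  0.61 -4.73] M [-0.09 -0.   -0.04] q [-0.18  0.5   1.37  0.    1.27 -0.01] g 0.0137
```

Call:
{"op": "jog_arm", "data": {"moves": [[[0,0,0],[0,0,0.8],5],[[0,0,0],[0,0,1.6],5],[[0,0,0],[0,0,2.4],5],[[0,0,0],[0,0,3.2],5],[[0,0,0],[0,0,4.0],5]]}}

```text
time_s: 11.65
ee_pos: [0.616, -0.0755, 0.1488]
eef_rot: [-3.141, -0.0, 1.752]
force: [0.5, 1.8, -5.9]
grip_width: 0.014
```

Run:
```python
from h import *
st()
img,K,T=cam("wrist","w7")
cv2.imwrite("pics/w7c.png",cv2.resize(img[100:240,180:320,::-1],None,fx=4,fy=4,interpolation=cv2.INTER_CUBIC))
```

```text
t 11.65 pos [ 0.616  -0.0755  0.1488] rot [-3.141 -0.     1.752] F [ 0.51  1.76 -5.85] M [-0.05  0.01 -0.04] q [-0.18  0.5   1.37  0.    1.27 -0.36] g 0.014
```

View pics/w7c.png

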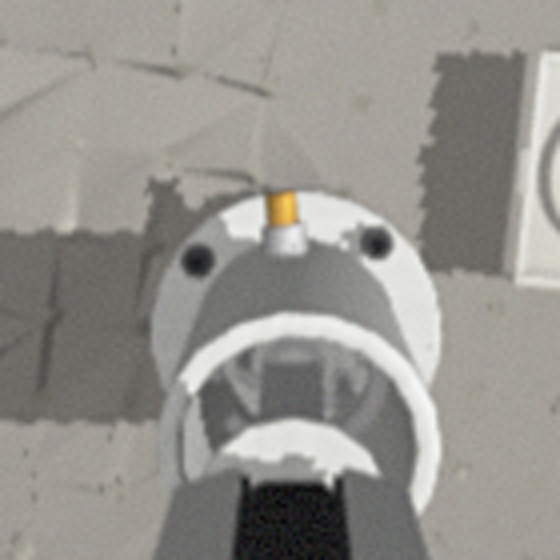

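Call:
{"op": "jog_arm", "data": {"moves": [[[0,0,0],[0,0,0.8],5],[[0,0,0],[0,0,1.6],5],[[0,0,0],[0,0,2.4],5],[[0,0,0],[0,0,2.4],5]]}}

```text
time_s: 12.03
ee_pos: [0.6159, -0.0756, 0.1487]
eef_rot: [-3.141, -0.0, 1.96]
force: [0.3, -0.5, -5.5]
grip_width: 0.0135
```

Call:
{"op": "jog_arm", "data": {"moves": [[[0,0,0],[0,0,0.6],5],[[0,0,0],[0,0,0.6],5]]}}

```text
time_s: 12.2
ee_pos: [0.616, -0.0756, 0.1488]
eef_rot: [-3.141, -0.0, 2.01]
force: [-0.4, 0.5, -4.8]
grip_width: 0.0138
```

Call:
{"op": "jog_arm", "data": {"moves": [[[0,0,0],[0,0,0.6],5],[[0,0,0],[0,0,0.6],5]]}}

```text
time_s: 12.37
ee_pos: [0.6159, -0.0756, 0.1488]
eef_rot: [-3.141, -0.0, 2.062]
force: [0.2, 0.6, -5.9]
grip_width: 0.0137
```

Call:
{"op": "jog_arm", "data": {"moves": [[[0,0,0],[0,0,0.6],5],[[0,0,0],[0,0,0.6],5]]}}

```text
time_s: 12.53
ee_pos: [0.616, -0.0756, 0.1488]
eef_rot: [-3.141, -0.0, 2.114]
force: [0.7, 0.0, -5.9]
grip_width: 0.014
```

Call:
{"op": "jog_arm", "data": {"moves": [[[0,0,0],[0,0,0.6],5],[[0,0,0],[0,0,0.6],5]]}}

```text
time_s: 12.7
ee_pos: [0.616, -0.0756, 0.1488]
eef_rot: [-3.141, -0.0, 2.166]
force: [-0.1, -0.8, -6.2]
grip_width: 0.0138
```

Call:
{"op": "jog_arm", "data": {"moves": [[[0,0,0],[0,0,0.6],5],[[0,0,0],[0,0,0.6],5]]}}

```text
time_s: 12.87
ee_pos: [0.616, -0.0756, 0.1488]
eef_rot: [-3.141, -0.0, 2.218]
force: [-0.7, 0.3, -5.9]
grip_width: 0.0138
```

Call:
{"op": "jog_arm", "data": {"moves": [[[0,0,0],[0,0,0.6],5],[[0,0,0],[0,0,0.6],5]]}}

```text
time_s: 13.03
ee_pos: [0.616, -0.0756, 0.149]
eef_rot: [3.142, 0.0, 2.271]
force: [-0.2, 0.6, -4.5]
grip_width: 0.014
```

Call:
{"op": "jog_arm", "data": {"moves": [[[0,0,0],[0,0,0.6],5],[[0,0,0],[0,0,0.6],5]]}}

```text
time_s: 13.2
ee_pos: [0.6161, -0.0756, 0.1491]
eef_rot: [3.141, 0.0, 2.323]
force: [0.4, -0.1, -5.0]
grip_width: 0.0139
```

Run:
```python
from h import *
st()
```

```text
t 13.2 pos [ 0.6161 -0.0756  0.1491] rot [3.141 0.    2.323] F [ 0.41 -0.09 -4.99] M [0.03 0.09 0.04] q [-0.18  0.5   1.37 -0.    1.27 -0.93] g 0.0139
```

Call:
{"op": "jog_arm", "data": {"moves": [[[0,0,0.4],[0,0,0],5],[[0,0,0.4],[0,0,0],5]]}}

```text
time_s: 13.37
ee_pos: [0.616, -0.0756, 0.1493]
eef_rot: [-3.142, -0.0, 2.321]
force: [-1.1, 0.5, -3.3]
grip_width: 0.0137
```

Run:
```python
from h import *
st()
```

```text
t 13.37 pos [ 0.616  -0.0756  0.1493] rot [-3.142 -0.     2.321] F [-1.06  0.48 -3.32] M [ 0.    0.2  -0.06] q [-0.18  0.5   1.37 -0.    1.27 -0.93] g 0.0137
```

Force dropped to bare weight while rising: the lugs are in the slots. I'll lift in small steps.

Call:
{"op": "jog_arm", "data": {"moves": [[[0,0,0.5],[0,0,0],5],[[0,0,0.7],[0,0,0],5]]}}

```text
time_s: 13.53
ee_pos: [0.6158, -0.0756, 0.1498]
eef_rot: [-3.141, -0.001, 2.323]
force: [-1.3, 0.5, -6.4]
grip_width: 0.0137
```

Call:
{"op": "jog_arm", "data": {"moves": [[[0,0,0.5],[0,0,0],5],[[0,0,0.7],[0,0,0],5]]}}

```text
time_s: 13.7
ee_pos: [0.6157, -0.0756, 0.1504]
eef_rot: [-3.141, -0.001, 2.324]
force: [-2.4, 0.0, -7.8]
grip_width: 0.014
```

Call:
{"op": "jog_arm", "data": {"moves": [[[0,0,0.5],[0,0,0],5],[[0,0,1],[0,0,0],5]]}}

```text
time_s: 13.87
ee_pos: [0.6155, -0.0756, 0.151]
eef_rot: [-3.14, -0.001, 2.324]
force: [-3.2, -0.2, -12.0]
grip_width: 0.014
```

Call:
{"op": "jog_arm", "data": {"moves": [[[0,0,-0.7],[0,0,0],5],[[0,0,-0.7],[0,0,0],5]]}}

```text
time_s: 14.03
ee_pos: [0.6158, -0.0757, 0.1507]
eef_rot: [-3.141, -0.0, 2.325]
force: [-3.9, -0.4, -9.7]
grip_width: 0.0134
```

Run:
```python
from h import *
st()
img,K,T=cam("wrist","w8")
cv2.imwrite("pics/w8c.png",cv2.resize(img[140:240,200:300,::-1],None,fx=6,fy=6,interpolation=cv2.INTER_CUBIC))
```

```text
t 14.03 pos [ 0.6158 -0.0757  0.1507] rot [-3.141 -0.     2.325] F [-3.93 -0.36 -9.73] M [-0.19  1.05 -0.  ] q [-0.18  0.5   1.37 -0.    1.27 -0.93] g 0.0134
```

View pics/w8c.png

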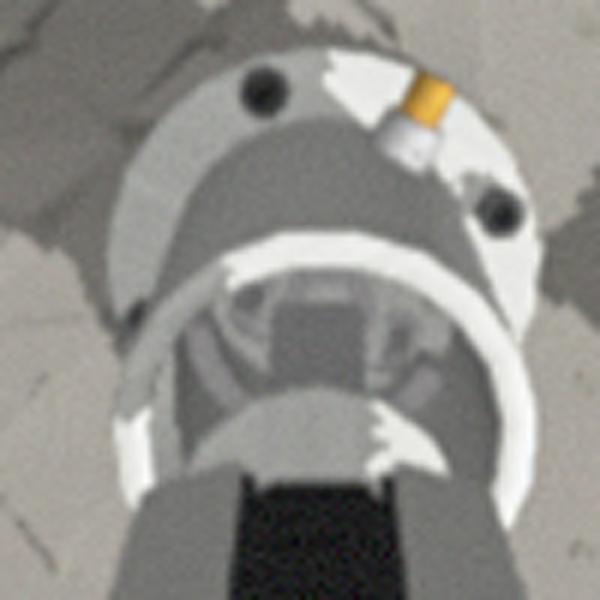

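```bash
cat > ov.py <<'E'
from h import *
def ov(name,box,f,out,bar=None,slot=212.3,c=(.6155,-.0756)):
    img,K,T=ld(name); x0,y0,w,h=box
    im=cv2.resize(img[y0:y0+h,x0:x0+w,::-1],None,fx=f,fy=f,interpolation=cv2.INTER_CUBIC)
    im2=im.copy()
    P=lambda p:[tuple(int(t) for t in ((q-[x0,y0]+.5)*f)) for q in proj(K,T,np.array(p))]
    def circ(r,z,a0=0,a1=360,col=(0,0,255)):
        a=np.radians(np.linspace(a0,a1,80)); q=P(np.c_[c[0]+r*np.cos(a),c[1]+r*np.sin(a),0*a+z])
        cv2.polylines(im2,[np.array(q)],False,col,1)
    circ(.024,.112)
    hw=np.degrees(np.arcsin(5.75/19)); hw2=np.degrees(np.arcsin(5.75/24))
    for s in (slot,slot+180):
        circ(.019,.047,s+hw,s+180-hw,(0,255,0)); 
        for sg,(A,B) in ((1,(hw,hw2)),(-1,(-hw,-hw2))):
            a,b=np.radians(s+A),np.radians(s+B)
            q=P([[c[0]+.019*np.cos(a),c[1]+.019*np.sin(a),.047],[c[0]+.024*np.cos(b),c[1]+.024*np.sin(b),.047]])
            cv2.line(im2,q[0],q[1],(0,255,0),1)
    if bar is not None:
        # bar=(x,y,z_bar,angle)
        x,y,z,a=bar;a=np.radians(a);d=np.array([np.cos(a),np.sin(a),0]);n=np.array([-d[1],d[0],0]);m=np.array([x,y,z])
        for s in(-1,1):
            q=P([m+s*.013*d,m+s*.013*d-[0,0,.022]]);cv2.line(im2,q[0],q[1],(255,0,0),1)
            l=m-[0,0,.025]
            q=P([l+s*.017*d+.004*n,l+s*.022*d+.004*n,l+s*.022*d-.004*n,l+s*.017*d-.004*n]);cv2.polylines(im2,[np.array(q)],True,(255,255,0),1)
        q=P([m-.013*d,m+.013*d]);cv2.line(im2,q[0],q[1],(255,0,0),1)
    cv2.imwrite(f"pics/{out}.png",np.hstack([im,im2]))
E
python3 -c "
from ov import *
ov('w8',(205,150,80,90),5,'w8o',bar=(.6155,-.0756,.064+.003,212.3-180))"
```

```text
(no output)
```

View pics/w8o.png

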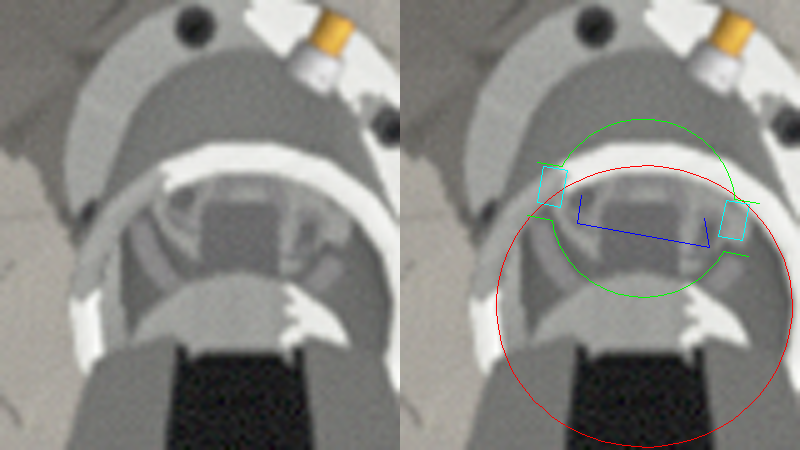

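Call:
{"op": "jog_arm", "data": {"moves": [[[0,0,-0.8],[0,0,0],5],[[0,0,-1.2],[0,0,0],5],[[0,0,-1.2],[0,0,0],5]]}}

```text
time_s: 14.33
ee_pos: [0.6162, -0.0757, 0.15]
eef_rot: [3.141, 0.001, 2.325]
force: [-1.9, -0.3, -6.1]
grip_width: 0.0134
```

Call:
{"op": "jog_arm", "data": {"moves": [[[0,0,0],[0,0,0.4],5],[[0,0,0],[0,0,0.4],5]]}}

```text
time_s: 14.5
ee_pos: [0.6162, -0.0756, 0.15]
eef_rot: [3.141, 0.0, 2.361]
force: [-3.1, -0.8, -6.6]
grip_width: 0.0139
```

Run:
```python
from h import *
st()
```

```text
t 14.5 pos [ 0.6162 -0.0756  0.15  ] rot [3.141 0.    2.361] F [-3.15 -0.8  -6.65] M [-0.24  0.72 -0.01] q [-0.18  0.5   1.37  0.    1.27 -0.97] g 0.0139
```

Call:
{"op": "jog_arm", "data": {"moves": [[[0,0,-0.3],[0,0,0.6],5],[[0,0,-0.3],[0,0,0.6],5]]}}

```text
time_s: 14.67
ee_pos: [0.6167, -0.0756, 0.1503]
eef_rot: [3.14, 0.002, 2.413]
force: [0.5, -0.6, -2.5]
grip_width: 0.014
```

Run:
```python
from h import *
st()
```

```text
t 14.67 pos [ 0.6167 -0.0756  0.1503] rot [3.140e+00 2.000e-03 2.413e+00] F [ 0.52 -0.64 -2.47] M [-0.    0.02 -0.05] q [-0.18  0.5   1.37  0.    1.27 -1.02] g 0.014
```

Call:
{"op": "jog_arm", "data": {"moves": [[[0,0,0],[0,0,0.6],5],[[0,0,0],[0,0,0.6],5]]}}

```text
time_s: 14.83
ee_pos: [0.6167, -0.0756, 0.1503]
eef_rot: [3.14, 0.002, 2.465]
force: [1.0, -0.4, -2.5]
grip_width: 0.014
```

Run:
```python
from h import *
st()
```

```text
t 14.83 pos [ 0.6167 -0.0756  0.1503] rot [3.140e+00 2.000e-03 2.465e+00] F [ 1.   -0.38 -2.46] M [ 0.02 -0.02 -0.02] q [-0.18  0.5   1.37  0.    1.27 -1.08] g 0.014
```

Call:
{"op": "jog_arm", "data": {"moves": [[[0,0,0.6],[0,0,0],5],[[0,0,1],[0,0,0],5]]}}

```text
time_s: 15.0
ee_pos: [0.6163, -0.0756, 0.1509]
eef_rot: [3.141, 0.001, 2.462]
force: [0.2, 0.7, -3.7]
grip_width: 0.0139
```

Call:
{"op": "jog_arm", "data": {"moves": [[[0,0,0.6],[0,0,0],5],[[0,0,1.2],[0,0,0],5]]}}

```text
time_s: 15.17
ee_pos: [0.6161, -0.0756, 0.1518]
eef_rot: [3.141, 0.0, 2.463]
force: [-1.0, -0.2, -4.2]
grip_width: 0.014
```

Call:
{"op": "jog_arm", "data": {"moves": [[[0,0,0.8],[0,0,0],5],[[0,0,1.5],[0,0,0],5]]}}

```text
time_s: 15.33
ee_pos: [0.616, -0.0756, 0.1532]
eef_rot: [-3.142, -0.0, 2.464]
force: [-0.6, -0.8, -4.7]
grip_width: 0.0135
```

Call:
{"op": "jog_arm", "data": {"moves": [[[0,0,0.8],[0,0,0],5],[[0,0,1.6],[0,0,0],5],[[0,0,2],[0,0,0],5]]}}

```text
time_s: 15.58
ee_pos: [0.616, -0.0756, 0.1553]
eef_rot: [-3.142, -0.0, 2.464]
force: [0.3, 0.9, -4.8]
grip_width: 0.0137
```

Call:
{"op": "jog_arm", "data": {"moves": [[[0,0,1],[0,0,0],5],[[0,0,2],[0,0,0],5],[[0,0,3],[0,0,0],5]]}}

```text
time_s: 15.83
ee_pos: [0.616, -0.0756, 0.1583]
eef_rot: [3.142, 0.0, 2.464]
force: [-0.4, 0.5, -3.8]
grip_width: 0.014
```

Call:
{"op": "jog_arm", "data": {"moves": [[[0,0,1],[0,0,0],5],[[0,0,2],[0,0,0],5],[[0,0,3],[0,0,0],5]]}}

```text
time_s: 16.08
ee_pos: [0.6161, -0.0756, 0.1615]
eef_rot: [3.141, 0.0, 2.464]
force: [0.6, 0.4, -3.1]
grip_width: 0.0139
```

Call:
{"op": "jog_arm", "data": {"moves": [[[0,0,2],[0,0,0],5],[[0,0,5],[0,0,0],5],[[0,0,9],[0,0,0],5],[[0,0,13],[0,0,0],5],[[0,0,17],[0,0,0],5]]}}

```text
time_s: 16.5
ee_pos: [0.6161, -0.0756, 0.1788]
eef_rot: [3.141, 0.0, 2.464]
force: [-0.2, 0.4, -2.0]
grip_width: 0.0136
```

Call:
{"op": "jog_arm", "data": {"moves": [[[0,0,5],[0,0,0],5],[[0,0,11],[0,0,0],5],[[0,0,17],[0,0,0],5],[[0,0,23],[0,0,0],5],[[0,0,28],[0,0,0],5]]}}

```text
time_s: 16.92
ee_pos: [0.6161, -0.0756, 0.2071]
eef_rot: [3.141, 0.0, 2.464]
force: [-0.3, -0.4, -2.5]
grip_width: 0.0135
```

Call:
{"op": "jog_arm", "data": {"moves": [[[0,0,5],[0,0,0],5],[[0,0,11],[0,0,0],5],[[0,0,17],[0,0,0],5],[[0,0,23],[0,0,0],5],[[0,0,28],[0,0,0],5]]}}

```text
time_s: 17.33
ee_pos: [0.6161, -0.0756, 0.235]
eef_rot: [3.141, 0.0, 2.464]
force: [0.4, 0.5, -2.0]
grip_width: 0.0137
```

Call:
{"op": "jog_arm", "data": {"moves": [[[0,0,5],[0,0,0],5],[[0,0,11],[0,0,0],5],[[0,0,17],[0,0,0],5],[[0,0,23],[0,0,0],5],[[0,0,30],[0,0,0],5]]}}

```text
time_s: 17.75
ee_pos: [0.616, -0.0756, 0.2647]
eef_rot: [-3.141, -0.0, 2.464]
force: [-0.0, -0.6, -3.5]
grip_width: 0.0137
```

Call:
{"op": "jog_arm", "data": {"moves": [[[0,0,3],[0,0,0],5],[[0,0,3],[0,0,0],5],[[0,0,3],[0,0,0],5]]}}

```text
time_s: 18.0
ee_pos: [0.616, -0.0756, 0.2672]
eef_rot: [-3.142, 0.0, 2.464]
force: [0.1, 0.6, -3.4]
grip_width: 0.0135
```

Run:
```python
from h import *
st()
img,K,T=cam("wrist","w9")
img,K,T=cam("scene","s9")
cv2.imwrite("pics/s9c.png",cv2.resize(img[130:270,220:360,::-1],None,fx=4,fy=4,interpolation=cv2.INTER_CUBIC))
```

```text
t 18.0 pos [ 0.616  -0.0756  0.2672] rot [-3.142  0.     2.464] F [ 0.15  0.6  -3.38] M [-0.01 -0.03  0.07] q [-0.18  0.43  1.21 -0.    1.51 -1.07] g 0.0135
```

View pics/s9c.png

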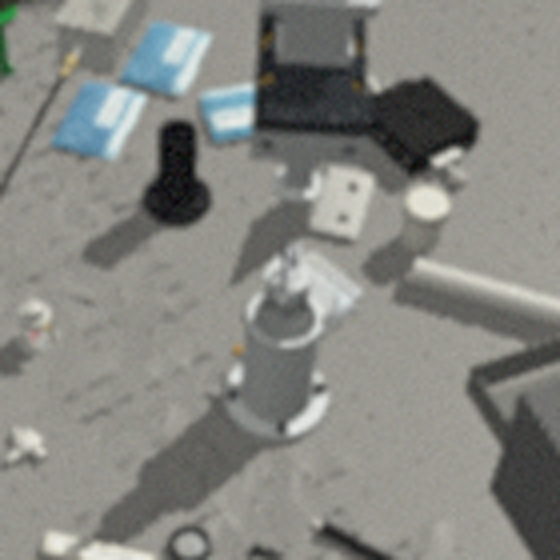

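View pics/w9.png

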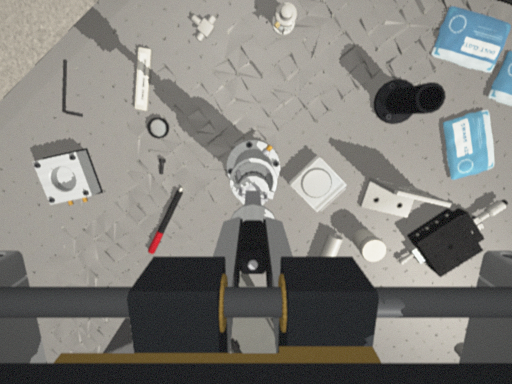

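Run:
```python
from h import *
img,K,T=ld("s9")
print((proj(K,T,[[.616,-.0756,z] for z in (.112,.128,.162,.185,.2)])-[220,130])*4)
cv2.imwrite("pics/s9d.png",cv2.resize(img[180:220,275:315,::-1],None,fx=14,fy=14,interpolation=cv2.INTER_CUBIC))
img,K,T=ld("w9")
cv2.imwrite("pics/w9c.png",cv2.resize(img[130:230,205:300,::-1],None,fx=6,fy=6,interpolation=cv2.INTER_CUBIC))
print((proj(K,T,[[.616,-.0756,z] for z in (.112,.128,.162,.185,.2)])-[205,130])*6)
```

```text
[[283.3173973  315.81508502]
 [284.73067404 302.8602176 ]
 [287.84167714 274.34306176]
 [290.03373341 254.24947513]
 [291.50342499 240.7774784 ]]
[[288.36884009 305.91799445]
 [288.57727739 323.854493  ]
 [289.09306655 368.2393096 ]
 [289.51276951 404.35569317]
 [289.82559754 431.27524779]]
```

View pics/s9d.png

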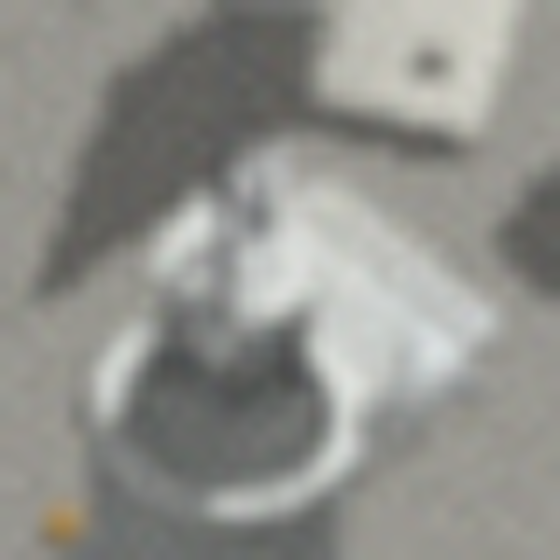

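View pics/w9c.png

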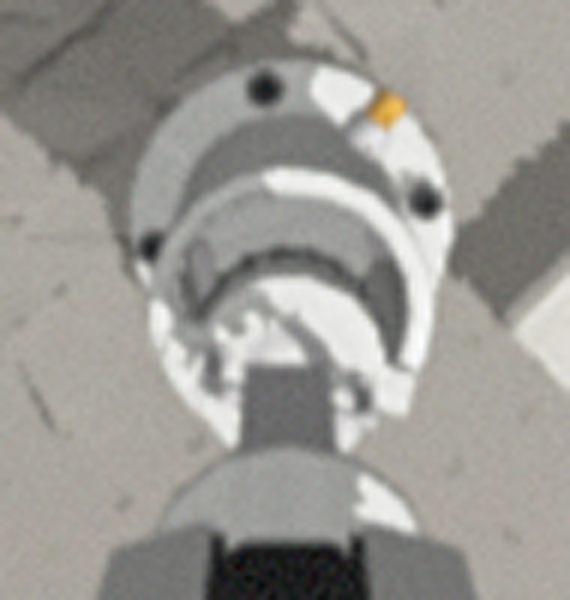

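Run:
```python
from h import *
img,K,T=ld("w9")
cv2.imwrite("pics/w9b.png",cv2.resize(img[140:215,25:110,::-1],None,fx=8,fy=8,interpolation=cv2.INTER_CUBIC))
```

```text
(no output)
```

View pics/w9b.png

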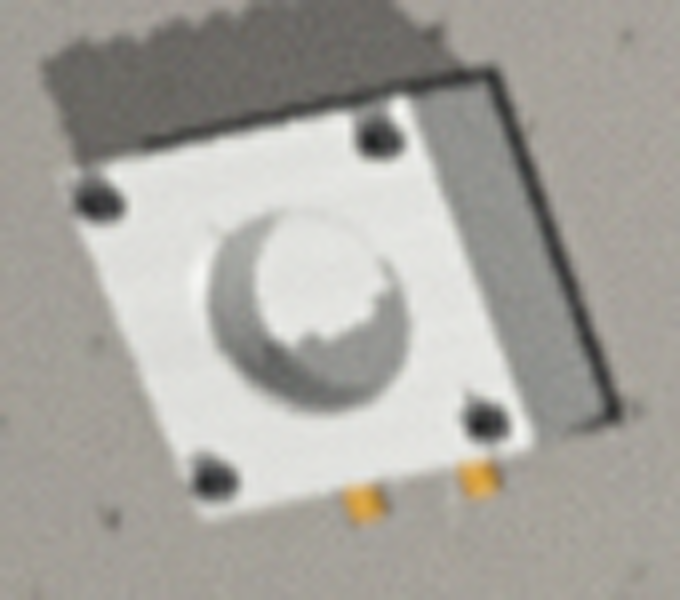

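Run:
```python
from h import *
img,K,T=ld("w9")
for u,v in((294,311),(300,309),(309,308)): print(back(K,T,(25+u/8-.45,140+v/8-.45),.03))
```

```text
[ 0.44640554 -0.30859966  0.03      ]
[ 0.44685472 -0.30743153  0.03      ]
[ 0.44778576 -0.30597105  0.03      ]
```

Call:
{"op": "jog_arm", "data": {"moves": [[[-4,-6,0],[0,0,0],5],[[-12,-17,0],[0,0,0],5],[[-23,-31,0],[0,0,0],5],[[-34,-46,0],[0,0,0],5],[[-45,-62,0],[0,0,0],5]]}}

```text
time_s: 18.52
ee_pos: [0.5698, -0.1389, 0.2671]
eef_rot: [-3.141, -0.0, 2.464]
force: [-0.4, 0.7, -3.3]
grip_width: 0.0139
```

Call:
{"op": "jog_arm", "data": {"moves": [[[-11,-15,0],[0,0,0],5],[[-23,-31,0],[0,0,0],5],[[-34,-46,0],[0,0,0],5],[[-45,-62,0],[0,0,0],5],[[-56,-77,0],[0,0,0],5]]}}

```text
time_s: 18.93
ee_pos: [0.5135, -0.2161, 0.2672]
eef_rot: [-3.141, 0.0, 2.464]
force: [-0.2, 0.5, -2.6]
grip_width: 0.0139
```

Call:
{"op": "jog_arm", "data": {"moves": [[[-11,-15,0],[0,0,0],5],[[-20,-27,0],[0,0,0],5],[[-27,-36,0],[0,0,0],5],[[-31,-41,0],[0,0,0],5],[[-31,-41,0],[0,0,0],5]]}}

```text
time_s: 19.35
ee_pos: [0.4831, -0.2566, 0.2673]
eef_rot: [-3.141, 0.0, 2.463]
force: [-0.0, 0.1, -2.4]
grip_width: 0.0136
```

Run:
```python
from h import *
st()
img,K,T=cam("wrist","w10")
```

```text
t 19.35 pos [ 0.4831 -0.2566  0.2673] rot [-3.141  0.     2.463] F [-0.04  0.08 -2.43] M [-0.03  0.04  0.01] q [-0.56  0.25  1.44 -0.    1.45 -1.45] g 0.0136
```

View pics/w10.png

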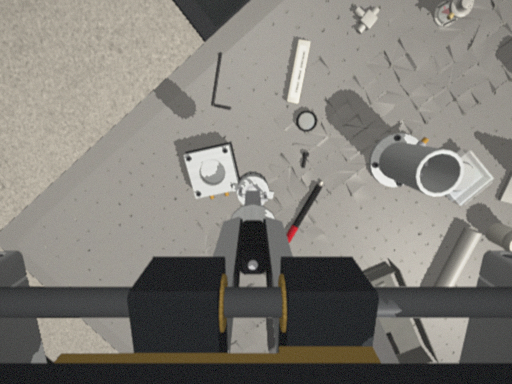

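Run:
```python
from h import *
img,K,T=ld("w10")
im=cv2.resize(img[135:220,170:290,::-1],None,fx=6.5,fy=6.5,interpolation=cv2.INTER_CUBIC)
a=np.linspace(0,2*np.pi,100)
for c,r,z,col in(((.4468,-.308),.019,.03,(0,0,255)),((.4831,-.2566),.017,.162,(255,0,0)),((.4831,-.2566),.017,.128,(255,0,0))):
    q=(proj(K,T,np.c_[c[0]+r*np.cos(a),c[1]+r*np.sin(a),0*a+z])-[170,135]+.5)*6.5
    cv2.polylines(im,[q.astype(int)],True,col,1)
cv2.imwrite("pics/w10c.png",im)
```

```text
(no output)
```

View pics/w10c.png

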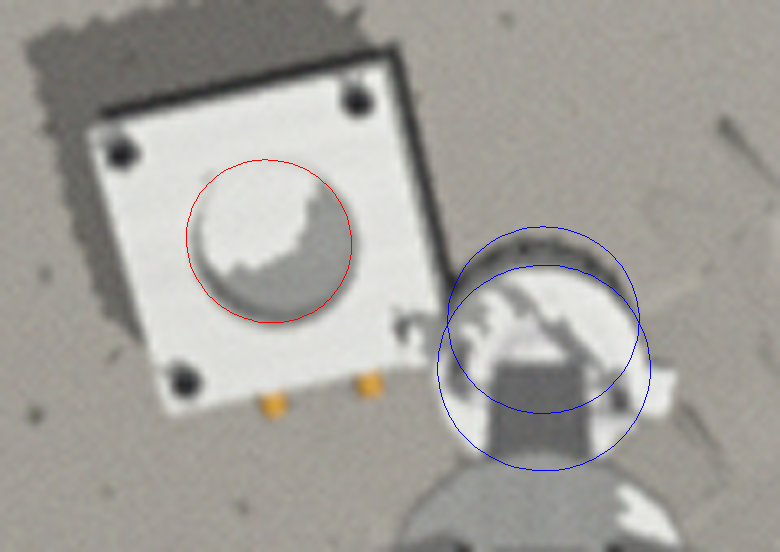

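Call:
{"op": "jog_arm", "data": {"moves": [[[-6,-9,0],[0,0,0],5],[[-15,-22,0],[0,0,0],5],[[-25,-36,0],[0,0,0],5],[[-33,-47,0],[0,0,0],5],[[-36,-50.9,0],[0,0,0],5]]}}

```text
time_s: 19.82
ee_pos: [0.4472, -0.3076, 0.2671]
eef_rot: [-3.141, -0.0, 2.464]
force: [0.5, -0.8, -3.2]
grip_width: 0.0136
```

Call:
{"op": "jog_arm", "data": {"moves": [[[0,0,-10],[0,0,0],5],[[0,0,-25],[0,0,0],5],[[0,0,-40],[0,0,0],5],[[0,0,-55],[0,0,0],5],[[0,0,-65],[0,0,0],5]]}}

```text
time_s: 20.23
ee_pos: [0.448, -0.3055, 0.2]
eef_rot: [3.141, -0.002, 2.465]
force: [0.3, 0.6, -3.1]
grip_width: 0.014
```

Call:
{"op": "jog_arm", "data": {"moves": [[[0,0,-8],[0,0,0],5],[[0,0,-14],[0,0,0],5],[[0,0,-18],[0,0,0],5],[[0,0,-18],[0,0,0],5],[[0,0,-18],[0,0,0],5]]}}

```text
time_s: 20.65
ee_pos: [0.4482, -0.3066, 0.1845]
eef_rot: [3.142, 0.001, 2.464]
force: [0.1, 0.2, -2.3]
grip_width: 0.0139
```

Run:
```python
from h import *
st()
o=ctrl.get_obs(); c=o["ee_pos"]
img,K,T=cam("wrist","w11")
p=proj(K,T,[[c[0],c[1],.05]])[0].astype(int)
x0,y0=p[0]-50,p[1]-50; print(x0,y0)
im=cv2.resize(img[y0:y0+100,x0:x0+100,::-1],None,fx=6,fy=6,interpolation=cv2.INTER_CUBIC);raw=im.copy()
a=np.linspace(0,2*np.pi,100)
b=c[2]-.1392
for cc,r,z,col in(((.4471,-.3075),.019,.03,(0,0,255)),(c,.017,b,(255,0,0)),(c,.017,b+.034,(255,0,0))):
    q=(proj(K,T,np.c_[cc[0]+r*np.cos(a),cc[1]+r*np.sin(a),0*a+z])-[x0,y0]+.5)*6
    cv2.polylines(im,[q.astype(int)],True,col,1)
cv2.imwrite("pics/w11c.png",im); cv2.imwrite("pics/w11r.png",raw)
i,K,T=cam("scene","s11"); u,v=proj(K,T,[[.447,-.3075,.04]])[0].astype(int)
cv2.imwrite("pics/s11c.png",cv2.resize(i[v-45:v+25,u-35:u+35,::-1],None,fx=8,fy=8,interpolation=cv2.INTER_CUBIC))
```

```text
t 20.65 pos [ 0.4482 -0.3066  0.1845] rot [3.142e+00 1.000e-03 2.464e+00] F [ 0.12  0.23 -2.32] M [-0.02  0.03  0.01] q [-0.67  0.3   1.57  0.    1.27 -1.56] g 0.0139
203 134
```

View pics/w11c.png

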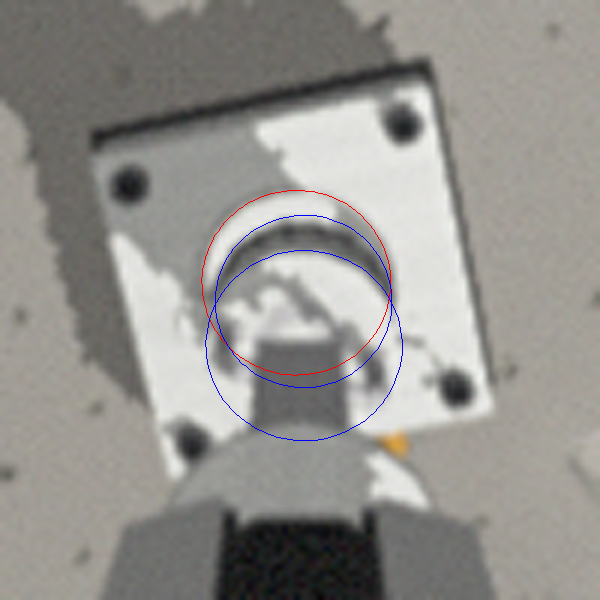

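View pics/w11r.png

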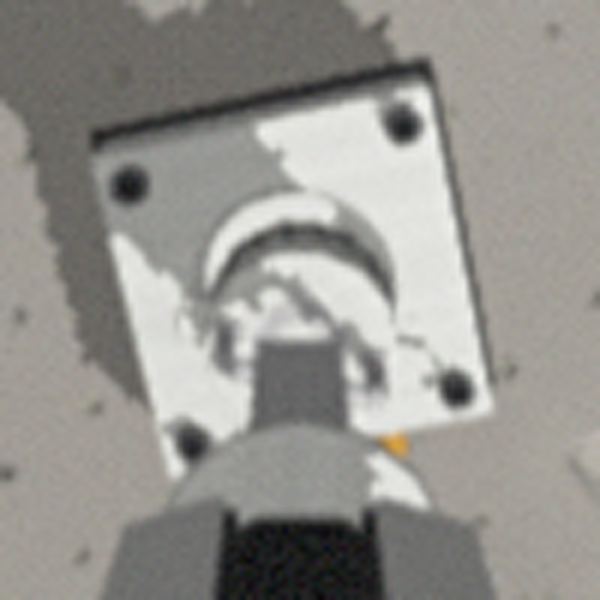

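View pics/s11c.png

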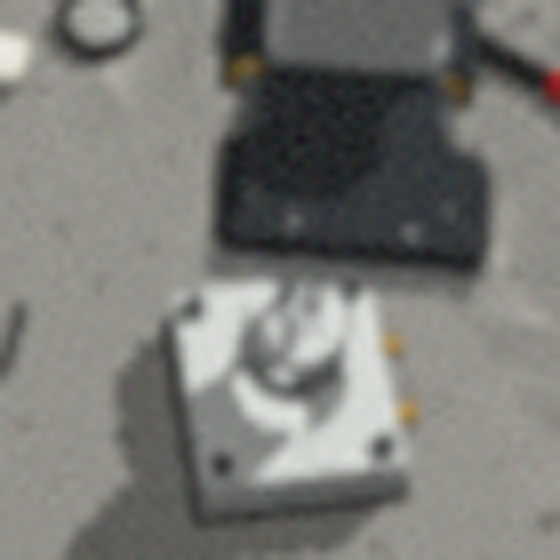

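Call:
{"op": "jog_arm", "data": {"moves": [[[0,0,-4],[0,0,0],5],[[0,0,-8],[0,0,0],5],[[0,0,-11],[0,0,0],5],[[0,0,-11],[0,0,0],5]]}}

```text
time_s: 21.08
ee_pos: [0.4477, -0.3063, 0.1723]
eef_rot: [-3.142, -0.001, 2.464]
force: [0.7, -0.6, -3.4]
grip_width: 0.0138
```

Run:
```python
from h import *
st()
```

```text
t 21.08 pos [ 0.4477 -0.3063  0.1723] rot [-3.142e+00 -1.000e-03  2.464e+00] F [ 0.72 -0.61 -3.37] M [-0.07  0.05 -0.02] q [-0.67  0.31  1.58  0.    1.25 -1.56] g 0.0138
```

Call:
{"op": "jog_arm", "data": {"moves": [[[-0.4,-0.9,0],[0,0,0],5],[[-0.4,-0.9,-1.5],[0,0,0],5],[[-0.4,-0.9,-3],[0,0,0],5],[[-0.4,-0.9,-4.5],[0,0,0],5],[[-0.4,-0.9,-5],[0,0,0],5]]}}

```text
time_s: 21.5
ee_pos: [0.4476, -0.3074, 0.1679]
eef_rot: [-3.142, -0.0, 2.464]
force: [0.1, 0.2, -2.3]
grip_width: 0.0136
```

Call:
{"op": "jog_arm", "data": {"moves": [[[0,0,-1.5],[0,0,0],5],[[0,0,-3],[0,0,0],5],[[0,0,-4.5],[0,0,0],5],[[0,0,-5],[0,0,0],5]]}}

```text
time_s: 21.83
ee_pos: [0.4476, -0.3073, 0.1629]
eef_rot: [3.142, -0.0, 2.464]
force: [-0.4, -0.1, -3.8]
grip_width: 0.0136
```

Run:
```python
from h import *
st()
```

```text
t 21.83 pos [ 0.4476 -0.3073  0.1629] rot [ 3.142 -0.     2.464] F [-0.41 -0.06 -3.85] M [-0.01  0.    0.01] q [-0.67  0.32  1.59  0.    1.23 -1.56] g 0.0136
```

Call:
{"op": "jog_arm", "data": {"moves": [[[0,0,-1.5],[0,0,0],5],[[0,0,-3],[0,0,0],5],[[0,0,-4.5],[0,0,0],5],[[0,0,-6],[0,0,0],5],[[0,0,-6],[0,0,0],5]]}}

```text
time_s: 22.25
ee_pos: [0.4475, -0.3073, 0.1568]
eef_rot: [3.142, -0.0, 2.464]
force: [-0.1, -0.3, -2.4]
grip_width: 0.0137
```

Call:
{"op": "jog_arm", "data": {"moves": [[[0,0,-1],[0,0,0],5],[[0,0,-2],[0,0,0],5],[[0,0,-3.5],[0,0,0],5],[[0,0,-5],[0,0,0],5],[[0,0,-5],[0,0,0],5]]}}

```text
time_s: 22.67
ee_pos: [0.4476, -0.3074, 0.152]
eef_rot: [-3.142, -0.0, 2.464]
force: [0.4, 0.0, -1.1]
grip_width: 0.0137
```

Run:
```python
from h import *
st()
```

```text
t 22.67 pos [ 0.4476 -0.3074  0.152 ] rot [-3.142 -0.     2.464] F [ 0.43  0.03 -1.09] M [-0.07 -0.03  0.08] q [-0.67  0.33  1.61 -0.    1.2  -1.56] g 0.0137
```

Call:
{"op": "jog_arm", "data": {"moves": [[[0,0,-2],[0,0,0],5],[[0,0,-4],[0,0,0],5],[[0,0,-6],[0,0,0],5],[[0,0,-7.8],[0,0,0],5],[[0,0,-7.8],[0,0,0],5]]}}

```text
time_s: 23.08
ee_pos: [0.4475, -0.3073, 0.1439]
eef_rot: [3.142, -0.001, 2.464]
force: [0.4, 0.3, -1.9]
grip_width: 0.014
```

Run:
```python
from h import *
st()
o=ctrl.get_obs(); c=o["ee_pos"]
img,K,T=cam("wrist","w12")
p=proj(K,T,[[c[0],c[1],.06]])[0].astype(int)
x0,y0=p[0]-50,p[1]-50; print(x0,y0)
im=cv2.resize(img[y0:y0+100,x0:x0+100,::-1],None,fx=6,fy=6,interpolation=cv2.INTER_CUBIC)
cv2.imwrite("pics/w12c.png",im)
```

```text
t 23.08 pos [ 0.4475 -0.3073  0.1439] rot [ 3.142e+00 -1.000e-03  2.464e+00] F [ 0.41  0.26 -1.85] M [-0.03  0.   -0.01] q [-0.67  0.34  1.61  0.    1.19 -1.56] g 0.014
203 146
```

View pics/w12c.png

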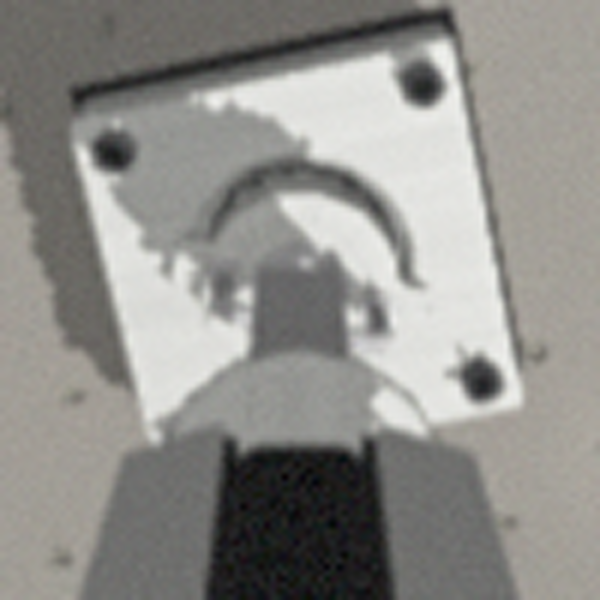

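Call:
{"op": "jog_arm", "data": {"moves": [[[-3,2.4,0],[0,0,0],5],[[-6,4.8,0],[0,0,0],5],[[-9,7.2,0],[0,0,0],5],[[-12.5,10,0],[0,0,0],5],[[-12.5,10,0],[0,0,0],5]]}}

```text
time_s: 23.55
ee_pos: [0.4345, -0.2969, 0.1445]
eef_rot: [-3.142, -0.0, 2.464]
force: [0.0, -0.4, -2.0]
grip_width: 0.014
```

Run:
```python
from h import *
st()
o=ctrl.get_obs(); c=o["ee_pos"]
img,K,T=cam("wrist","w13")
x0,y0=203,136
im=cv2.resize(img[y0:y0+100,x0:x0+100,::-1],None,fx=6,fy=6,interpolation=cv2.INTER_CUBIC)
cv2.imwrite("pics/w13c.png",im)
```

```text
t 23.55 pos [ 0.4345 -0.2969  0.1445] rot [-3.142 -0.     2.464] F [ 0.02 -0.38 -1.96] M [-0.06 -0.02 -0.  ] q [-0.67  0.31  1.66 -0.    1.17 -1.56] g 0.014
```

View pics/w13c.png

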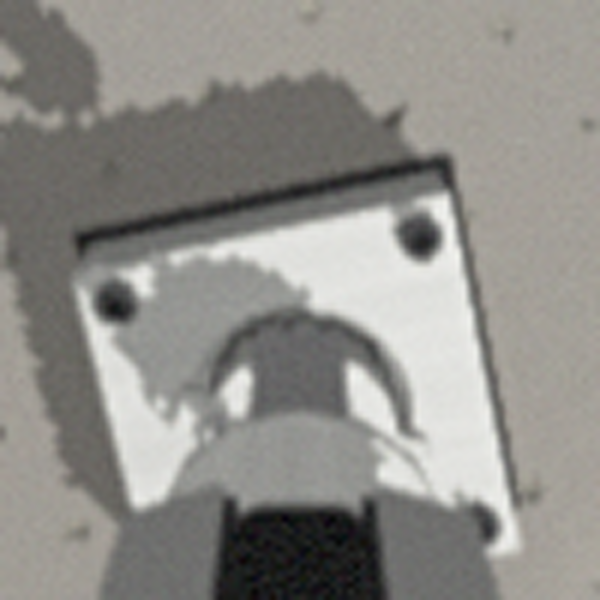

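Call:
{"op": "jog_arm", "data": {"moves": [[[0,0,2],[0,0,0],5],[[0,0,5],[0,0,0],5],[[0,0,9],[0,0,0],5],[[0,0,13],[0,0,0],5],[[0,0,17],[0,0,0],5]]}}

```text
time_s: 24.02
ee_pos: [0.4352, -0.2975, 0.162]
eef_rot: [3.142, 0.0, 2.464]
force: [-0.1, 0.5, -2.2]
grip_width: 0.0136
```

Call:
{"op": "jog_arm", "data": {"moves": [[[-2,2,10],[0,0,0],5],[[-2,2,25],[0,0,0],5],[[-2,2,45],[0,0,0],5],[[-2,2,70],[0,0,0],5],[[-2,2,95],[0,0,0],5]]}}

```text
time_s: 24.43
ee_pos: [0.4328, -0.2951, 0.2581]
eef_rot: [3.142, -0.0, 2.464]
force: [-0.1, 0.3, -1.3]
grip_width: 0.0135
```

Run:
```python
from h import *
st()
img,K,T=cam("wrist","w14")
u,v=proj(K,T,[[.447,-.3075,.05]])[0].astype(int);x0,y0=u-45,v-45
im=cv2.resize(img[y0:y0+90,x0:x0+90,::-1],None,fx=6,fy=6,interpolation=cv2.INTER_CUBIC)
a=np.linspace(0,2*np.pi,100)
for cc,r,z,col in(((.4473,-.3072),.019,.03,(0,0,255)),((.4473,-.3072),.017,.048,(255,0,0))):
    q=(proj(K,T,np.c_[cc[0]+r*np.cos(a),cc[1]+r*np.sin(a),0*a+z])-[x0,y0]+.5)*6
    cv2.polylines(im,[q.astype(int)],True,col,1)
cv2.imwrite("pics/w14c.png",im)
```

```text
t 24.43 pos [ 0.4328 -0.2951  0.2581] rot [ 3.142 -0.     2.464] F [-0.09  0.31 -1.33] M [-0.01 -0.03 -0.02] q [-0.67  0.2   1.52  0.    1.42 -1.56] g 0.0135
```

View pics/w14c.png

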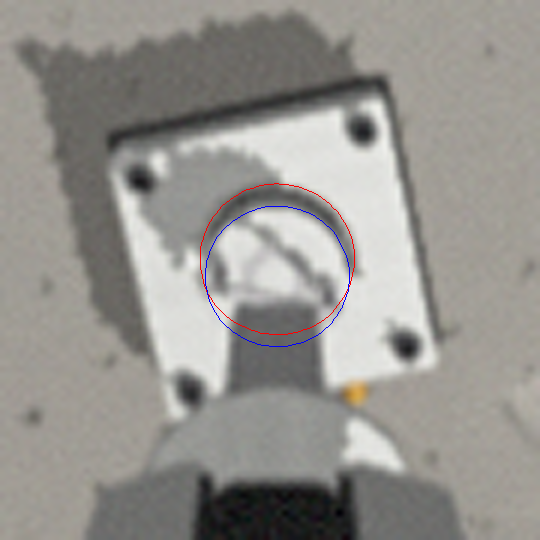

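Call:
{"op": "jog_arm", "data": {"moves": [[[8,14,0],[0,0,0],5],[[20,37,2],[0,0,0],5],[[35,65,2],[0,0,0],5],[[50,93,2],[0,0,0],5],[[65,120,2],[0,0,0],5]]}}

```text
time_s: 24.9
ee_pos: [0.4984, -0.174, 0.2592]
eef_rot: [3.141, 0.001, 2.464]
force: [0.6, -0.5, -1.0]
grip_width: 0.0139
```

Call:
{"op": "jog_arm", "data": {"moves": [[[15,27,0],[0,0,0],5],[[30,55,0],[0,0,0],5],[[45,83,0],[0,0,0],5],[[60,110,0],[0,0,0],5],[[75,138,0],[0,0,0],5]]}}

```text
time_s: 25.32
ee_pos: [0.5735, -0.0359, 0.2591]
eef_rot: [3.141, 0.001, 2.464]
force: [0.3, -0.9, -0.8]
grip_width: 0.0136
```

Call:
{"op": "jog_arm", "data": {"moves": [[[15,27,0],[0,0,0],5],[[30,55,0],[0,0,0],5],[[45,83,0],[0,0,0],5],[[60,110,0],[0,0,0],5],[[70,130,0],[0,0,0],5]]}}

```text
time_s: 25.73
ee_pos: [0.6436, 0.0949, 0.2588]
eef_rot: [3.141, -0.0, 2.465]
force: [0.5, -0.7, -1.8]
grip_width: 0.0135
```

Remaining: about (30, 55).

Call:
{"op": "jog_arm", "data": {"moves": [[[10,20,0],[0,0,0],5],[[20,38,0],[0,0,0],5],[[27,50,0],[0,0,0],5],[[29.7,55.2,0],[0,0,0],5],[[29.7,55.2,0],[0,0,0],5]]}}

```text
time_s: 26.15
ee_pos: [0.6728, 0.1487, 0.2583]
eef_rot: [-3.141, -0.0, 2.465]
force: [-0.6, 0.6, -1.5]
grip_width: 0.0137
```

Call:
{"op": "jog_arm", "data": {"moves": [[[0,0,-20],[0,0,0],5],[[0,0,-45],[0,0,0],5],[[0,0,-60],[0,0,0],5],[[0,0,-65],[0,0,0],5],[[0,0,-65],[0,0,0],5]]}}

```text
time_s: 26.57
ee_pos: [0.6723, 0.1469, 0.1927]
eef_rot: [-3.14, -0.001, 2.463]
force: [-0.3, -0.1, -1.3]
grip_width: 0.014
```

Run:
```python
from h import *
st()
img,K,T=cam("wrist","w15")
u,v=proj(K,T,[[.6737,.15,.09]])[0].astype(int);x0,y0=u-45,v-45
im=cv2.resize(img[y0:y0+90,x0:x0+90,::-1],None,fx=6,fy=6,interpolation=cv2.INTER_CUBIC)
a=np.linspace(0,2*np.pi,100)
for cc,r,z,col in(((.6737,.15),.018,.09,(0,0,255)),((.6737,.15),.014,.09,(255,0,0)),((.6737,.15),.032,.0,(0,0,255))):
    q=(proj(K,T,np.c_[cc[0]+r*np.cos(a),cc[1]+r*np.sin(a),0*a+z])-[x0,y0]+.5)*6
    cv2.polylines(im,[q.astype(int)],True,col,1)
cv2.imwrite("pics/w15c.png",im)
```

```text
t 26.57 pos [0.6723 0.1469 0.1927] rot [-3.140e+00 -1.000e-03  2.463e+00] F [-0.31 -0.12 -1.3 ] M [-0.05  0.01  0.02] q [ 0.16  0.63  1.08 -0.    1.44 -0.73] g 0.014
```

View pics/w15c.png

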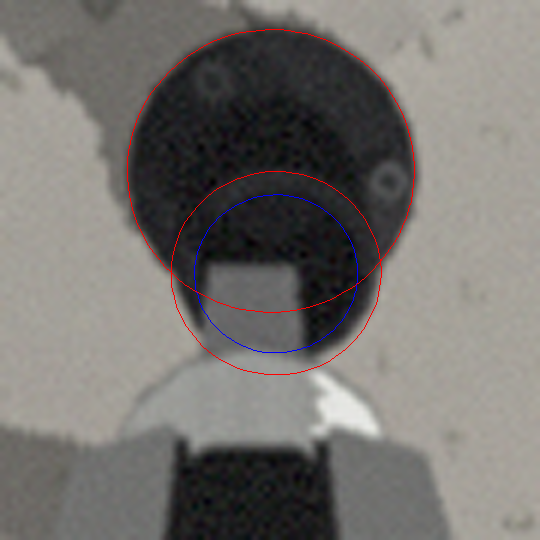

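Call:
{"op": "jog_arm", "data": {"moves": [[[1,3.2,0],[0,0,0],5],[[1,3.2,0],[0,0,0],5],[[1,3.2,0],[0,0,0],5]]}}

```text
time_s: 26.87
ee_pos: [0.6741, 0.1512, 0.1945]
eef_rot: [3.14, 0.001, 2.464]
force: [-0.2, -0.2, -1.1]
grip_width: 0.0138
```

Call:
{"op": "jog_arm", "data": {"moves": [[[0,0,-8],[0,0,0],5],[[0,0,-18],[0,0,0],5],[[0,0,-28],[0,0,0],5],[[0,0,-36],[0,0,0],5],[[0,0,-36],[0,0,0],5]]}}

```text
time_s: 27.28
ee_pos: [0.6729, 0.1508, 0.1544]
eef_rot: [-3.139, -0.003, 2.464]
force: [0.2, -0.8, -1.8]
grip_width: 0.0137
```

Call:
{"op": "jog_arm", "data": {"moves": [[[0.4,-0.7,-10],[0,0,0],5],[[0.4,-0.7,-22],[0,0,0],5],[[0.4,-0.7,-34],[0,0,0],5],[[0.4,-0.7,-44],[0,0,0],5],[[0.4,-0.7,-46],[0,0,0],5]]}}

```text
time_s: 27.7
ee_pos: [0.6733, 0.1501, 0.1084]
eef_rot: [-3.139, -0.002, 2.464]
force: [-0.2, -0.0, -1.3]
grip_width: 0.014
```

Call:
{"op": "jog_arm", "data": {"moves": [[[0,0,0],[0,0,0],5],[[0,0,0],[0,0,0],5]]}}

```text
time_s: 27.87
ee_pos: [0.6744, 0.1503, 0.1116]
eef_rot: [3.141, 0.0, 2.464]
force: [0.6, -0.3, -1.8]
grip_width: 0.014
```

Call:
{"op": "jog_arm", "data": {"moves": [[[-0.6,0,-3],[0,0,0],5],[[-0.6,0,-6],[0,0,0],5],[[-0.6,0,-9],[0,0,0],5],[[-0.6,0,-10],[0,0,0],5],[[-0.6,0,-10],[0,0,0],5]]}}

```text
time_s: 28.28
ee_pos: [0.6735, 0.1503, 0.101]
eef_rot: [-3.141, -0.0, 2.464]
force: [1.5, 0.5, -1.0]
grip_width: 0.014
```

Call:
{"op": "jog_arm", "data": {"moves": [[[0,0,-1],[0,0,0],5],[[0,0,-2],[0,0,0],5],[[0,0,-2],[0,0,0],5]]}}

```text
time_s: 28.53
ee_pos: [0.6736, 0.1503, 0.0993]
eef_rot: [-3.141, -0.0, 2.464]
force: [0.9, -0.4, -0.9]
grip_width: 0.0133
```

Run:
```python
from h import *
st()
```

```text
t 28.53 pos [0.6736 0.1503 0.0993] rot [-3.141 -0.     2.464] F [ 0.85 -0.44 -0.86] M [-0.06 -0.03  0.04] q [ 0.17  0.71  1.17  0.    1.26 -0.73] g 0.0133
```

Call:
{"op": "jog_arm", "data": {"moves": [[[0,0,-0.6],[0,0,0],5],[[0,0,-1],[0,0,0],5],[[0,0,-1],[0,0,0],5]]}}

```text
time_s: 28.78
ee_pos: [0.6736, 0.1503, 0.0984]
eef_rot: [-3.142, 0.0, 2.464]
force: [-0.6, 0.3, -1.4]
grip_width: 0.0143
```

Run:
```python
from h import *
st()
```

```text
t 28.78 pos [0.6736 0.1503 0.0984] rot [-3.142  0.     2.464] F [-0.65  0.26 -1.45] M [-0.03  0.02 -0.04] q [ 0.17  0.71  1.17 -0.    1.26 -0.73] g 0.0143
```

Call:
{"op": "jog_arm", "data": {"moves": [[[0,0,-0.6],[0,0,0],5],[[0,0,-0.6],[0,0,0],5]]}}

```text
time_s: 28.95
ee_pos: [0.6737, 0.1503, 0.0983]
eef_rot: [3.141, 0.0, 2.464]
force: [-2.5, -0.3, 3.2]
grip_width: 0.0138
```

Call:
{"op": "jog_arm", "data": {"moves": [[[0,0,-0.5],[0,0,0],5],[[0,0,-0.5],[0,0,0],5]]}}

```text
time_s: 29.12
ee_pos: [0.6737, 0.1503, 0.0983]
eef_rot: [3.141, 0.0, 2.464]
force: [-4.2, -1.1, 8.0]
grip_width: 0.0138
```

Collar is on the rim. Ease up slightly and release.

Call:
{"op": "jog_arm", "data": {"moves": [[[0,0,0.8],[0,0,0],5],[[0,0,0.8],[0,0,0],16],[[0,0,0.8],[0,0,0],20],[[0,0,0.8],[0,0,0],30],[[0,0,0.8],[0,0,0],50]]}}

```text
time_s: 29.53
ee_pos: [0.6736, 0.1503, 0.098]
eef_rot: [-3.142, -0.0, 2.464]
force: [0.0, 0.2, -0.3]
grip_width: 0.0299
```

Call:
{"op": "jog_arm", "data": {"moves": [[[0,0,0],[0,0,0],94],[[0,0,0],[0,0,0],94],[[0,0,0],[0,0,0],94],[[0,0,0],[0,0,0],94],[[0,0,0],[0,0,0],94]]}}

```text
time_s: 29.95
ee_pos: [0.6736, 0.1503, 0.0981]
eef_rot: [3.142, 0.0, 2.464]
force: [-0.1, 0.5, -0.9]
grip_width: 0.0634
```

Call:
{"op": "jog_arm", "data": {"moves": [[[0,0,0],[0,0,0],94],[[0,0,0],[0,0,0],94],[[0,0,0],[0,0,0],94],[[0,0,0],[0,0,0],94],[[0,0,0],[0,0,0],94]]}}

```text
time_s: 30.37
ee_pos: [0.6736, 0.1503, 0.0981]
eef_rot: [-3.142, -0.0, 2.464]
force: [-0.2, 0.2, 0.1]
grip_width: 0.0936
```

Now straight up, then aside so that I can check both ends.

Call:
{"op": "jog_arm", "data": {"moves": [[[0,0,10],[0,0,0],94],[[0,0,35],[0,0,0],94],[[0,0,65],[0,0,0],94],[[0,0,100],[0,0,0],94],[[0,0,130],[0,0,0],94]]}}

```text
time_s: 30.78
ee_pos: [0.6735, 0.1503, 0.2313]
eef_rot: [3.14, 0.001, 2.464]
force: [0.6, 0.3, 1.1]
grip_width: 0.0938
```

Call:
{"op": "jog_arm", "data": {"moves": [[[-10,-20,0],[0,0,0],94],[[-20,-45,0],[0,0,0],94],[[-30,-70,0],[0,0,0],94],[[-40,-90,0],[0,0,0],94],[[-40,-90,0],[0,0,0],94]]}}

```text
time_s: 31.2
ee_pos: [0.6327, 0.0571, 0.2295]
eef_rot: [3.141, 0.001, 2.462]
force: [0.1, -0.0, 0.4]
grip_width: 0.0938
```

Run:
```python
from h import *
st()
img,K,T=cam("wrist","w16")
print(proj(K,T,[[.6737,.15,.144],[.447,-.3075,.05]]))
i,K,T=cam("scene","s16")
for n,p in(("s16a",[.6737,.15,.08]),("s16b",[.447,-.3075,.04])):
    u,v=proj(K,T,[p])[0].astype(int)
    cv2.imwrite(f"pics/{n}.png",cv2.resize(i[v-35:v+35,u-35:u+35,::-1],None,fx=8,fy=8,interpolation=cv2.INTER_CUBIC))
```

```text
t 31.2 pos [0.6327 0.0571 0.2295] rot [3.141e+00 1.000e-03 2.462e+00] F [ 0.11 -0.    0.39] M [0.   0.03 0.  ] q [ 0.03  0.48  1.22 -0.    1.44 -0.86] g 0.0938
[[356.62969512 169.34087168]
 [-39.50795937 237.93944213]]
```

View pics/w16.png

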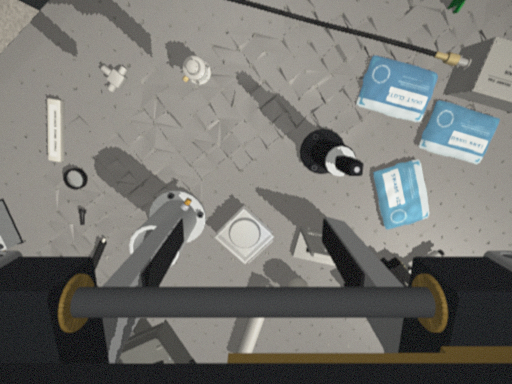

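View pics/s16a.png

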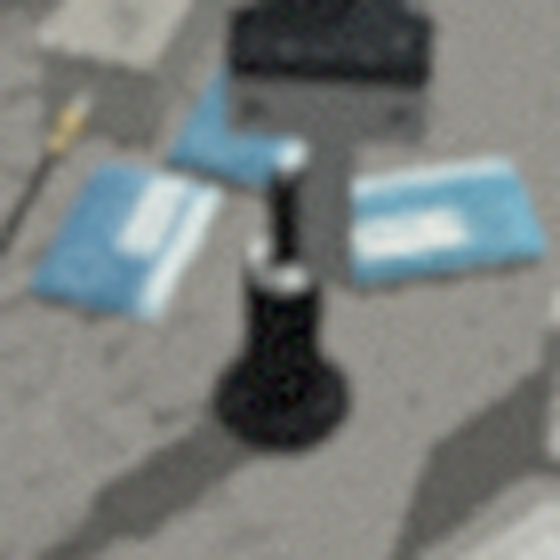

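View pics/s16b.png

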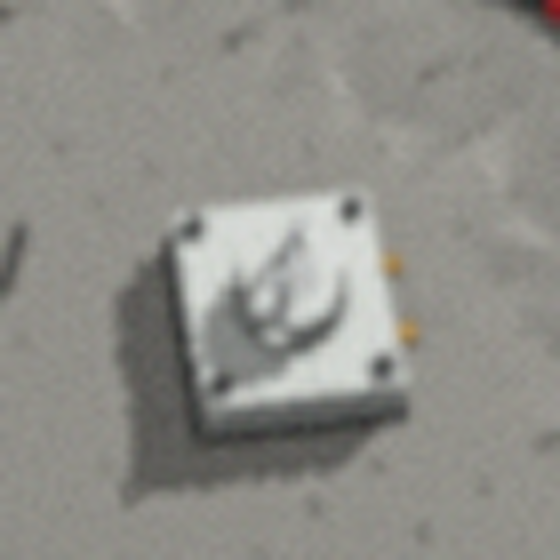

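Call:
{"op": "jog_arm", "data": {"moves": [[[0,0,0],[0,0,0],94],[[0,0,0],[0,0,0],94],[[0,0,0],[0,0,0],94]]}}

```text
time_s: 31.55
ee_pos: [0.6338, 0.0611, 0.228]
eef_rot: [-3.141, -0.0, 2.465]
force: [0.1, 0.1, 0.5]
grip_width: 0.0943
```

Run:
```python
from h import *
st(); print(ctrl.hand_in())
```

```text
t 31.55 pos [0.6338 0.0611 0.228 ] rot [-3.141 -0.     2.465] F [0.13 0.13 0.47] M [-0.04 -0.05  0.04] q [ 0.04  0.48  1.22  0.    1.44 -0.86] g 0.0943
the job is handed in; nothing more can be done
None
```

The job was handed in at 31.6 s. The cartridge stands in the seat of the bake-out block and the strap hook hangs back in its stand. The hand-in reports no verdict, so this rests on my own checks.

**What I did:** I took the black hook from its black stand and measured the slots with the wrist camera at about 62° anticlockwise of the lugs. I hooked the bail and turned it under a light pull until the lugs came free. Then I drew the cartridge out, set it in the seat, unhooked it and hung the hook back.

**What went less than smoothly:** The first lift came slightly too early. One lug entered its slot, the cartridge tilted, and the wrist force reached about 12 N, hook weight included. I backed down, turned about 8° further, and it came free at bare weight.

**Last checks:**
- **Cartridge:** The load came off at the expected seat height. The close wrist picture after unhooking shows it upright and centred to about 1 mm, and the final scene picture agrees.
- **Hook:** It is upright with its collar on the rim, and its handle was within about 1 pixel of where it stood at the start. I pressed it onto the rim with about 8–10 N before letting go.
- **Surroundings:** The bystanders in the last wrist picture look unmoved by eye. I did not measure them one by one, and the marker pen and lens cell were only partly in view or not checked closely.

No check disagreed with the others beyond about 1 mm in the camera fits.

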